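# Strip the plankton settling chamber and put its plate under the microscope

## Robot

A 7-joint arm with a two-finger parallel gripper is mounted at the origin on the work surface. World frame = base frame: x ahead of the robot, y to its left, z up, the work surface at z = 0. Lengths are in m, angles in rad, forces in N, time in s.
With the tool pointing down it reaches from about 0.35 to 0.9 m from the base axis. Payload 19.9 kg.
Tool frame: the origin (TCP) lies at the centre of the arm's flange, where the gripper is bolted on; the fingertips stand 199 mm ahead of it and the grasp point (between the pads) lies 180 mm ahead of it; z points along the fingers, y is the line along which they close (so a half turn about z gives the same grasp; the last joint's range is limited). The gripper opens to 94 mm and grips with 3 to 60 N. Pads are 16 mm wide; open, the fingers measure 119 mm over their backs; the gripper's body (75 mm by 177 mm) begins 78 mm behind the grasp point.
Start: joints at [-1.325, 0.417, -0.01, 1.614, 0.005, 1.111, -0.053], TCP at [0.177, 0.599, 0.405] pointing down, gripper open.
Joint ranges: [-2.81, 2.81], [-0.39, 2.02], [-1.27, 1.25], [0.06, 2.57], [-1.19, 4.33], [0.19, 2], [-2.82, 2.82]. Speed limits (rad/s): [1.89, 1.89, 2.39, 2.39, 3.01, 3.01, 3.01].

## Interface

Orientations are given as a 3x3 rotation matrix whose columns are the frame's x, y, z axes.
In Python, from cell import robot gives the robot as it stands.
- The arm moves only by the tool move_arm, never from a script. Its argument "series" is a list of rows, each an object of numbers: "rx", "ry", "rz": the turn, a rotation vector about the tool's x, y, z normalised to -1 to 1, where 1 is 0.08 rad; "dx", "dy", "dz": the shift along the tool's x, y, z normalised to -1 to 1, where 1 is 0.04 m; "claw": the closure in counts, from 0 (fully open) to 255 (shut). A call has exactly 10 rows; each row shifts and turns the commanded pose from where the row before left it, along the tool's axes as they then stand; what a row does not reach is not made up. A row lasts 1/12 s, in which the tool goes at most 41.7 mm and 7.16 degrees, less where a joint would pass 70% of its speed; a pose out of reach is approached as far as the arm can. A call with a number of a shift or a turn outside -1 to 1 is refused whole. A call with a gripper value outside its range is refused whole. The fingers move at their own pace and stop on an object; "newtons" is the grip in N (left out, the last holds). Time passes only in rows, so rows that do not move let the fingers close, or fill a call up. It gives the time, the measured TCP pose, the force, the opening and the grip force at its end, in the units of the state.
- robot.sense(): the state, without advancing time (a new reading comes with each control period).
- robot.get_image(name): name is "side" or "top" or "wrist"; returns a dict with "pixels" (384x512x3 uint8, red, green, blue), "z_map" (384x512 float32, m along the optical axis (not along the pixel's ray), 0 where there is no reading), "K" (3x3 intrinsics, pixels), "rvec" (rotation vector, rad) and "tvec" (3), from world to camera coordinates, as OpenCV has them; the wrist camera has in their place "hand_eye" (4x4, takes a point from camera to tool coordinates, whose origin is the TCP and whose axes are the flange's). Camera axes: x right, y down, z forward; pixel columns grow to the right and rows downward; lengths in m; the calibration is good to about 2 mm. A picture is of the moment at which its call begins: read the wrist's pose just before it.
- robot.close_job(): hands the job in; it is judged then, once.
The state is a dict: "clock": time; "joint_positions": joint angles; "joint_vel": joint speeds; "joint_torque": joint torques, N m; "tcp_pos": TCP position; "tcp_rot": TCP orientation; "contact_force": force on the tool from outside, world axes, zero at the start; "ft_torque": the same for the moment, N m; "opening": opening from 0.0 (shut) to 1.0 (fully open); "finger_force": force on a finger pad.
Only numpy, scipy, OpenCV 4.12 (cv2) and the standard library are available. Lean on these libraries where they do the work, as an engineer would, in place of code of your own. Each camera call takes 0.05 s, during which the arm holds its last target. There are 200 camera calls.

## Task

The settling chamber on its levelling stand is ready for counting, with its tall tube already emptied: first take off the knobbed lid and lay it knob up in the shallow steel dish, then stand the tall tube upright over the free peg of the drying rack. Next lay the loose round cover disc centrally over the open well of the plate while the plate is still on its stand, then carry the covered plate to the low microscope and lay it flat on the deck between the two end stops, with the well over the round window and still covered. Set everything down rather than dropping it, and leave the short tube, the reagent bottle and the tally counter where they are.

Things in the scene. Friction and masses are not known exactly. Their poses are not given: they have to be found in the camera images.
- lid_center (a point): The lid, on top of the stack: a white plastic disc 40 mm across and 5 mm thick with an upright round knob 14 mm across and 20 mm tall in its middle (25 mm high in all, 30 g). It lies loose on the tall tube. The point is on the axis, 12.5 mm above the underside; z points up along the knob.
- tower_center (a point): The tall tube (settling tower): clear plastic, open at both ends, 36 mm outside, 26 mm bore, 100 mm high, with a round foot 50 mm across and 8 mm high at its lower end (about 120 g). It stands loose on the plate under the lid. The point is on its axis half-way up, 50 mm above the foot's underside; z points up.
- plate_center (a point): Chamber plate at the stack's foot: black, 62 mm (its x) by 96 mm (its y) by 10 mm thick, 160 g, open round well 25 mm across in the middle of its top. Point: its centre, half-way up; z up. Lies loose on a fixed steel stand 16 mm high, only 46 mm wide along the plate's x, so both long sides overhang by 8 mm; at +y the stand's bubble level (22 mm high) projects 21 mm past the plate.
- cover_center (a point): The cover disc: plain round glass disc, no knob, 44 mm across, 8 mm thick, 30 g, lying flat and loose on a white pad of lens tissue 74 by 100 mm and 3 mm thick. The point is its centre, half-way up; z points up.
- dish_center (a point): The empty round stainless-steel dish for the lid: 70 mm outside, 65 mm inside, rim 10 mm above the table, fixed. The point is the centre of its inner floor, 3 mm above the table.
- free_peg (a point): Free peg of the drying rack: upright steel peg 10 mm across, 55 mm tall, on a fixed white board 80 mm (x) by 170 mm (y), 12 mm thick. The point is the peg's foot, on the board's top, 12 mm above the table. A second, equal peg, 84 mm away along the rack's -y, already carries the short tube. The axes are the rack's, z up.
- window (a point): Low microscope, fixed: white box 150 mm (x) by 130 mm (y), dark flat deck 75 mm above the table, round window 30 mm across in its middle. Point: the window's centre at deck height; z up. Two end stops, 6 mm high, 50 mm long, stand 55.5 mm from it at +y and -y; the plate fits between, long side along the deck's y, either way round. The lamp arm behind (+x, out to 104 mm) stays below the deck.
- short_tube_center (a point): Bystander: a short clear tube like the tall one (36 mm outside, 50 mm foot) but only 34 mm high, standing loose over the rack's other peg. The point is half-way up its axis.
- reagent_center (a point): Bystander: a closed amber reagent bottle with a black cap, 42 mm across and 85 mm high, loose. The point is half-way up its axis.
- counter_center (a point): Bystander: a round steel tally counter, 44 mm across, up to 35 mm high, loose. The point is on its axis, 13 mm above the table.
Not all that is in view belongs to the job. Leave any purple look-alike of the part that bears plate_center alone. What is shaped like the part that bears tower_center but blue is not meant.

How it is judged:
By the outcome, as a careful person would: the job done as asked, in the order asked, and still so for the second after the job is handed in, with the robot touching nothing.
It also fails if it takes over 104 s, if anything falls off the work surface, if the arm or the gripper's body presses on something with over 40 N, if the wrist force passes 120 N, or if a joint passes its speed limit or range.

## Working session

There is one attempt and no reset: what is moved stays moved. The work goes in short steps, Python scripts to look and compute and a tool call to move; the robot and the scene stay as the last step left them, time stands still between calls to the robot, and variables do not carry over. Pictures are saved under pics/ and viewed, at most 14 in all, crops included, and the job is handed in when it is done.

Besides the shell and the picture viewer there is one more tool, called as name(argument=value, ...) on one line, values as JSON. move_arm: Moves the arm, as the interface text tells. Scaled input: -1 to 1 covers 0.04 m each way for a shift and 0.08 rad each way for a turn. Its arguments: {"type":"object","properties":{"series":{"type":"array"},"newtons":{"type":"number"}},"required":["series"]}

```bash
mkdir -p pics; ls; cat > h.py <<'E'
import numpy as np, cv2
from cell import robot
def save(name,fn):
    s=robot.sense(); im=robot.get_image(name)
    cv2.imwrite('pics/'+fn+'.png',im['pixels'][:,:,::-1])
    if 'hand_eye' in im:
        T=np.eye(4);T[:3,:3]=s['tcp_rot'];T[:3,3]=s['tcp_pos'];cw=T@np.array(im['hand_eye'])
    else:
        R=cv2.Rodrigues(np.array(im['rvec'],float))[0];t=np.array(im['tvec'],float).ravel()
        cw=np.eye(4);cw[:3,:3]=R.T;cw[:3,3]=-R.T@t
    z=im['z_map'];K=np.array(im['K']);v,u=np.mgrid[:z.shape[0],:z.shape[1]]
    P=np.stack([(u-K[0,2])/K[0,0]*z,(v-K[1,2])/K[1,1]*z,z],-1)@cw[:3,:3].T+cw[:3,3]
    P[z==0]=np.nan
    np.savez('pics/'+fn+'.npz',P=P,pix=im['pixels'],K=K,cw=cw)
    return s,P,im['pixels'],K,cw
E
python3 - <<'E'
from h import *
s=robot.sense(); print({k:np.round(v,3).tolist() for k,v in s.items()})
save('top','top0');save('side','side0')
a=cv2.imread('pics/top0.png');b=cv2.imread('pics/side0.png')
E
```

```text
pics
{'clock': 0.0, 'joint_positions': [-1.326, 0.418, -0.01, 1.614, 0.005, 1.111, -0.053], 'joint_vel': [-0.0, -0.002, -0.0, 0.0, 0.0, 0.002, 0.001], 'joint_torque': [0.0, -85.126, 0.639, -42.599, -0.049, 0.019, 0.0], 'tcp_pos': [0.177, 0.599, 0.404], 'tcp_rot': [[-0.959, 0.283, -0.0], [0.283, 0.959, -0.001], [-0.0, -0.001, -1.0]], 'contact_force': [-0.859, 0.773, 0.168], 'ft_torque': [0.051, 0.04, -0.047], 'finger_force': 0.0, 'opening': 1.0}
```

View pics/top0.png

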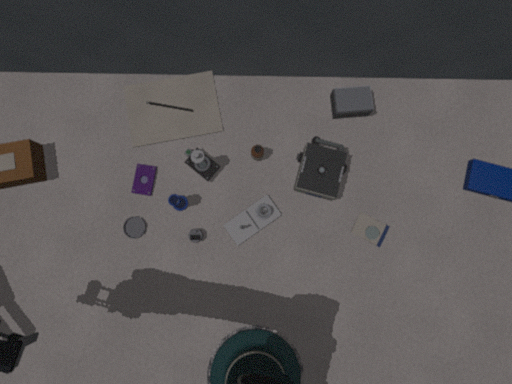

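View pics/side0.png

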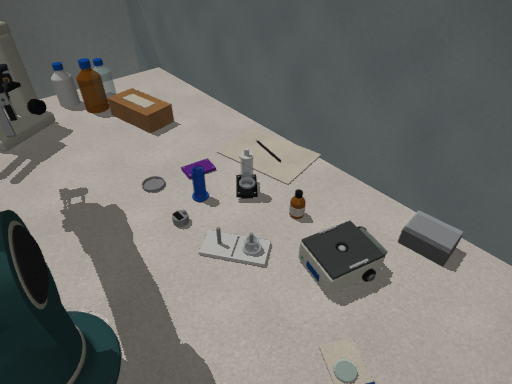

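Top view: stack (202,160), dish (135,227), free peg (242,227), short tube (264,210), microscope (321,170), cover (372,232) on its pad; decoys are purple (144,180) and blue (179,202). Now rough positions.

```bash
python3 - <<'E'
from h import *
d=np.load('pics/top0.npz');P=d['P'];pix=d['pix']
print('K',d['K'][0],'cam',d['cw'][:3,3].round(3))
for n,(u,v) in dict(stack=(198,155),plate=(208,168),dish=(135,227),purple=(144,180),blue=(179,202),counter=(197,235),peg=(242,227),short=(264,210),reag=(257,152),win=(321,170),cover=(373,232),pad=(362,226)).items():
    print(n,P[v,u].round(3), P[v-2:v+3,u-2:u+3].reshape(-1,3)[:,2].round(3).max())
c=cv2.resize(pix[125:250,120:400,::-1],None,fx=2.85,fy=2.85,interpolation=cv2.INTER_CUBIC)
c=cv2.convertScaleAbs(c,alpha=1.6);cv2.imwrite('pics/topcrop.png',c)
# microscope deck points: z 0.07..0.079
X=P.reshape(-1,3);
m=(X[:,2]>.068)&(X[:,2]<.08)&(X[:,0]>.2);
w=P[170,321]
m&=np.hypot(X[:,0]-w[0],X[:,1]-w[1])<.12
print(m.sum(),X[m].mean(0),cv2.minAreaRect(X[m][:,:2].astype(np.float32)))
E
```

```text
K [366.18655958   0.         255.52179954] cam [0.407 0.017 1.163]
stack [0.64 0.17 0.15] 0.154
plate [0.627 0.156 0.027] 0.037
dish [ 0.44   0.384 -0.002] 0.01
purple [0.589 0.361 0.008] 0.013
blue [0.511 0.229 0.098] 0.103
counter [0.417 0.183 0.03 ] 0.033
peg [nan nan nan] nan
short [ 0.493 -0.02   0.069] 0.071
reag [0.67  0.003 0.072] 0.086
win [ 0.616 -0.192  0.075] 0.077
cover [ 0.433 -0.365  0.012] 0.014
pad [ 0.451 -0.333  0.003] 0.009
1847 [ 0.61739254 -0.19303762  0.07471041] ((0.6256803274154663, -0.1946375072002411), (0.1257680505514145, 0.16117922961711884), 75.2148666381836)
```

View pics/topcrop.png

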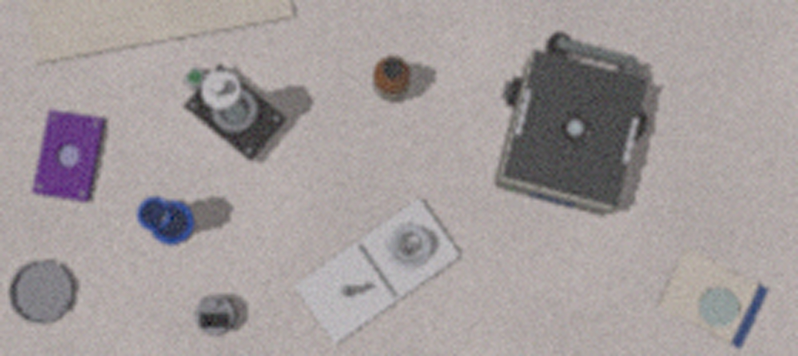

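```bash
cat >> h.py <<'E'
def plan(pos,yaw=None,n=10):
    """uniform rows from here to TCP pos, tool y at world angle yaw (deg, mod 180)"""
    s=robot.sense();R=np.array(s['tcp_rot']);p=np.array(s['tcp_pos'])
    y=np.degrees(np.arctan2(R[1,1],R[0,1]))
    d=0 if yaw is None else (yaw-y+90)%180-90
    rz=-np.radians(d)/n
    step=(np.array(pos)-p)/n; out=[]
    for i in range(n):
        Rt=R@cv2.Rodrigues(np.array([0,0,rz*i]))[0]
        out.append((Rt.T@step/.04).round(2).tolist())
    print('p',p.round(4),'yaw',round(y,2),'tilt',R[:2,2].round(4),'F',np.round(s['contact_force'],1),'t',round(s['clock'],2),'j',np.round(s['joint_positions'],2).tolist())
    print('rz',round(rz/.08,2)); print(out if abs(rz)>1e-3 else out[0])
E
python3 -c "
from h import *
plan([.60,.13,.48],27.8,17)
s,P,pix,K,cw=save('wrist','w0');im=robot.get_image('wrist');print(np.round(im['hand_eye'],3),K[0])"
```

```text
p [0.1768 0.5994 0.4041] yaw 73.57 tilt [-0.0002 -0.001 ] F [ 0.3  0.4 -0.3] t 0.1 j [-1.33, 0.42, -0.01, 1.61, 0.0, 1.11, -0.05]
rz 0.59
[[-0.79, -0.49, -0.11], [-0.81, -0.45, -0.11], [-0.83, -0.41, -0.11], [-0.85, -0.37, -0.11], [-0.87, -0.33, -0.11], [-0.88, -0.29, -0.11], [-0.9, -0.25, -0.11], [-0.91, -0.2, -0.11], [-0.92, -0.16, -0.11], [-0.92, -0.12, -0.11], [-0.93, -0.07, -0.11], [-0.93, -0.03, -0.11], [-0.93, 0.01, -0.11], [-0.93, 0.06, -0.11], [-0.92, 0.1, -0.11], [-0.92, 0.14, -0.11], [-0.91, 0.19, -0.11]]
[[-0.    -0.959 -0.283  0.083]
 [ 1.    -0.     0.001 -0.001]
 [-0.001 -0.283  0.959  0.02 ]
 [ 0.     0.     0.     1.   ]] [308.94364329   0.         252.98880279]
```

move_arm(series=[{"dx": -0.8,"dy": -0.5,"dz": -0.1,"rz": 0.6},{"dx": -0.8,"dy": -0.45,"dz": -0.1,"rz": 0.6},{"dx": -0.83,"dy": -0.4,"dz": -0.1,"rz": 0.6},{"dx": -0.85,"dy": -0.37,"dz": -0.1,"rz": 0.6},{"dx": -0.87,"dy": -0.33,"dz": -0.1,"rz": 0.6},{"dx": -0.88,"dy": -0.29,"dz": -0.1,"rz": 0.6},{"dx": -0.9,"dy": -0.25,"dz": -0.1,"rz": 0.6},{"dx": -0.91,"dy": -0.2,"dz": -0.1,"rz": 0.6},{"dx": -0.92,"dy": -0.16,"dz": -0.1,"rz": 0.6},{"dx": -0.92,"dy": -0.12,"dz": -0.1,"rz": 0.6}])

```text
schema error: expected keys rx, ry, rz, dx, dy, dz, claw
```

move_arm(series=[{"dx": -0.93,"dy": -0.07,"dz": -0.1,"rz": 0.6},{"dx": -0.93,"dy": -0.03,"dz": -0.1,"rz": 0.6},{"dx": -0.93,"dy": 0,"dz": -0.1,"rz": 0.6},{"dx": -0.93,"dy": 0.06,"dz": -0.1,"rz": 0.6},{"dx": -0.92,"dy": 0.1,"dz": -0.1,"rz": 0.6},{"dx": -0.92,"dy": 0.14,"dz": -0.1,"rz": 0.6},{"dx": -0.91,"dy": 0.2,"dz": -0.1,"rz": 0.6},{"dx": 0},{"dx": 0},{"dx": 0}])

```text
schema error: expected keys rx, ry, rz, dx, dy, dz, claw
```

```bash
python3 -c "
from h import *
save('wrist','w1')
plan([.62,.14,.45])"
```

```text
p [0.1768 0.5994 0.4044] yaw 73.57 tilt [-0.0001 -0.0005] F [ 0.1 -0.6 -0.1] t 0.25 j [-1.33, 0.42, -0.01, 1.61, 0.0, 1.11, -0.05]
rz -0.0
[-1.39, -0.79, -0.11]
```

View pics/w1.png

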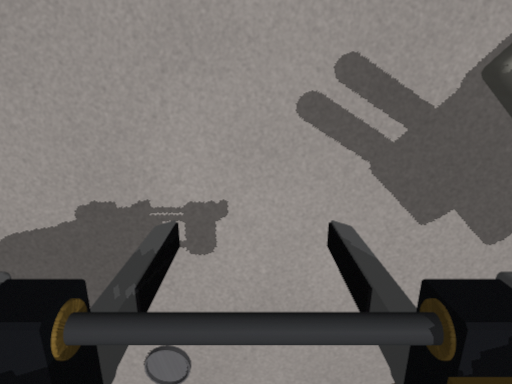

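The arm has not moved (all keys are needed). The wrist view shows the fingers, bare table and the dish at (168,365).

move_arm(series=[{"dx": -0.8,"dy": -0.5,"dz": -0.1,"rx": 0,"ry": 0,"rz": 0.6,"claw": 0},{"dx": -0.8,"dy": -0.45,"dz": -0.1,"rx": 0,"ry": 0,"rz": 0.6,"claw": 0},{"dx": -0.83,"dy": -0.4,"dz": -0.1,"rx": 0,"ry": 0,"rz": 0.6,"claw": 0},{"dx": -0.85,"dy": -0.37,"dz": -0.1,"rx": 0,"ry": 0,"rz": 0.6,"claw": 0},{"dx": -0.87,"dy": -0.33,"dz": -0.1,"rx": 0,"ry": 0,"rz": 0.6,"claw": 0},{"dx": -0.88,"dy": -0.29,"dz": -0.1,"rx": 0,"ry": 0,"rz": 0.6,"claw": 0},{"dx": -0.9,"dy": -0.25,"dz": -0.1,"rx": 0,"ry": 0,"rz": 0.6,"claw": 0},{"dx": -0.91,"dy": -0.2,"dz": -0.1,"rx": 0,"ry": 0,"rz": 0.6,"claw": 0},{"dx": -0.92,"dy": -0.16,"dz": -0.1,"rx": 0,"ry": 0,"rz": 0.6,"claw": 0},{"dx": -0.92,"dy": -0.12,"dz": -0.1,"rx": 0,"ry": 0,"rz": 0.6,"claw": 0}])

```text
clock: 1.08
tcp_pos: [0.425, 0.3203, 0.445]
tcp_rot: [[-0.719, 0.695, 0.0], [0.695, 0.719, 0.0], [0.0, 0.0, -1.0]]
contact_force: [1.0, 1.0, 1.2]
opening: 1.001
finger_force: 0.0
```

move_arm(series=[{"dx": -0.93,"dy": -0.07,"dz": -0.1,"rx": 0,"ry": 0,"rz": 0.6,"claw": 0},{"dx": -0.93,"dy": -0.03,"dz": -0.1,"rx": 0,"ry": 0,"rz": 0.6,"claw": 0},{"dx": -0.93,"dy": 0,"dz": -0.1,"rx": 0,"ry": 0,"rz": 0.6,"claw": 0},{"dx": -0.93,"dy": 0.06,"dz": -0.1,"rx": 0,"ry": 0,"rz": 0.6,"claw": 0},{"dx": -0.92,"dy": 0.1,"dz": -0.1,"rx": 0,"ry": 0,"rz": 0.6,"claw": 0},{"dx": -0.92,"dy": 0.14,"dz": -0.1,"rx": 0,"ry": 0,"rz": 0.6,"claw": 0},{"dx": -0.91,"dy": 0.2,"dz": -0.1,"rx": 0,"ry": 0,"rz": 0.6,"claw": 0},{"dx": 0,"dy": 0,"dz": 0,"rx": 0,"ry": 0,"rz": 0,"claw": 0},{"dx": 0,"dy": 0,"dz": 0,"rx": 0,"ry": 0,"rz": 0,"claw": 0},{"dx": 0,"dy": 0,"dz": 0,"rx": 0,"ry": 0,"rz": 0,"claw": 0}])

```text
clock: 1.92
tcp_pos: [0.5961, 0.1268, 0.4723]
tcp_rot: [[-0.452, 0.892, -0.001], [0.892, 0.452, -0.0], [0.0, -0.001, -1.0]]
contact_force: [-0.4, 0.1, -0.7]
opening: 1.003
finger_force: 0.0
```

```bash
python3 -c "
from h import *
save('wrist','w2')
plan([.62,.14,.45])"
```

```text
p [0.5959 0.1273 0.4724] yaw 26.9 tilt [-0.0006  0.0002] F [-0.   1.1  0.9] t 1.97 j [-0.59, 0.36, 0.43, 1.59, -0.15, 1.24, 0.34]
rz -0.0
[0.0, 0.07, 0.06]
```

View pics/w2.png

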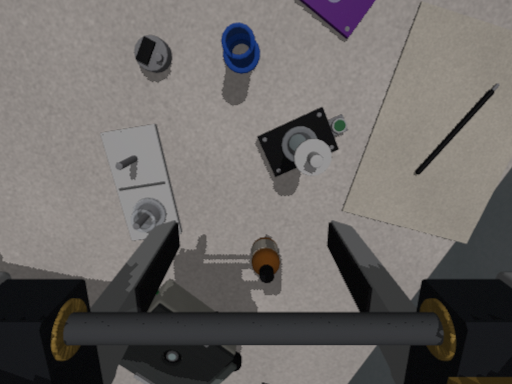

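The wrist view shows the whole left group: lid knob (316,160), plate corners (258,141)…(337,150), rack with free peg (127,162) and short tube (147,215), bottle (265,258).

```bash
cat >> h.py <<'E'
def cloud(P,zlo,zhi,c,r):
    X=P.reshape(-1,3);m=(X[:,2]>zlo)&(X[:,2]<zhi)&(np.hypot(X[:,0]-c[0],X[:,1]-c[1])<r)
    return X[m]
def circ(Q):
    (c,r)=cv2.minEnclosingCircle(Q[:,:2].astype(np.float32));return np.round([*c,r,np.median(Q[:,2]),len(Q)],4)
E
python3 - <<'E'
from h import *
d=np.load('pics/w2.npz');P=d['P']
k=P[160,316];print('knob',k)
Q=cloud(P,.144,.158,k,.02);print(circ(Q),Q[:,:2].mean(0))
Q=cloud(P,.124,.138,k,.03);print('disc',circ(Q),Q[:,:2].mean(0))
pl=P[170,280];print('plate px',pl)
Q=cloud(P,.021,.03,k,.09);print(len(Q));
r=cv2.minAreaRect(Q[:,:2].astype(np.float32));print('plate',r)
b=P[140,150];print('board px',b)
Q=cloud(P,.009,.015,b,.12);r=cv2.minAreaRect(Q[:,:2].astype(np.float32));print('board',r,np.median(Q[:,2]),len(Q))
for v in range(154,170,2): print([tuple(np.round(P[v,u],3)) for u in range(114,140,4)])
Q=cloud(P,.018,.08,b,.12);print(len(Q))
Q=Q[(Q[:,2]>.052)];print(Q.round(3)[:60:3])
p2=P[210,148];print(p2)
E
```

```text
knob [0.64067534 0.17539873 0.15108157]
[6.407e-01 1.746e-01 7.000e-03 1.506e-01 1.630e+02] [0.64017132 0.17489495]
disc [6.407e-01 1.747e-01 1.990e-02 1.310e-01 9.180e+02] [0.63951006 0.17528806]
plate px [0.63657348 0.12994542 0.02623552]
2000
plate ((0.6465294361114502, 0.1837518960237503), (0.1186135858297348, 0.06210234388709068), 51.56815719604492)
board px [0.45349207 0.0823829  0.0106398 ]
board ((0.43759408593177795, 0.07290910929441452), (0.10343240201473236, 0.23456741869449615), 24.856433868408203) 0.01173557459968197 4226
[(np.float64(0.415), np.float64(0.041), np.float64(0.012)), (np.float64(0.42), np.float64(0.043), np.float64(0.012)), (np.float64(0.426), np.float64(0.046), np.float64(0.013)), (np.float64(0.43), np.float64(0.048), np.float64(0.012)), (np.float64(0.435), np.float64(0.051), np.float64(0.011)), (np.float64(0.441), np.float64(0.053), np.float64(0.012)), (np.float64(0.445), np.float64(0.056), np.float64(0.01))]
[(np.float64(0.416), np.float64(0.037), np.float64(0.011)), (np.float64(0.421), np.float64(0.04), np.float64(0.011)), (np.float64(0.426), np.float64
[... 2495 characters left out ...]
 (np.float64(0.438), np.float64(0.029), np.float64(0.012)), (np.float64(0.443), np.float64(0.032), np.float64(0.013)), (np.float64(0.448), np.float64(0.034), np.float64(0.012)), (np.float64(0.454), np.float64(0.038), np.float64(0.014))]
1554
[[0.439 0.052 0.054]
 [0.441 0.053 0.061]
 [0.443 0.053 0.057]
 [0.44  0.052 0.065]
 [0.443 0.053 0.062]
 [0.444 0.052 0.056]
 [0.439 0.05  0.065]
 [0.442 0.052 0.067]
 [0.445 0.053 0.063]
 [0.446 0.052 0.056]
 [0.439 0.049 0.067]
 [0.443 0.051 0.067]
 [0.445 0.052 0.064]
 [0.447 0.051 0.057]
 [0.44  0.048 0.065]
 [0.444 0.05  0.067]
 [0.447 0.051 0.062]
 [0.447 0.049 0.053]
 [0.441 0.047 0.066]
 [0.445 0.049 0.066]]
[ 0.49460982 -0.00270352  0.04191288]
```

```bash
python3 - <<'E'
from h import *
plan([.6405,.1747,.334],None,10)
d=np.load('pics/top0.npz');P=d['P']
Q=cloud(P,.005,.016,(.44,.384),.045);print('dish',circ(Q),Q[:,:2].mean(0))
E
```

```text
p [0.5959 0.1273 0.4724] yaw 26.9 tilt [-0.0006  0.0002] F [-0.   1.1  0.9] t 1.97 j [-0.59, 0.36, 0.43, 1.59, -0.15, 1.24, 0.34]
rz -0.0
[0.05, 0.15, 0.35]
dish [4.376e-01 3.865e-01 3.810e-02 7.900e-03 1.240e+02] [0.43916589 0.38279996]
```

move_arm(series=[{"dx": 0.11,"dy": 0.3,"dz": 0.3,"rx": 0,"ry": 0,"rz": 0,"claw": 0},{"dx": 0.11,"dy": 0.3,"dz": 0.3,"rx": 0,"ry": 0,"rz": 0,"claw": 0},{"dx": 0.11,"dy": 0.31,"dz": 0.3,"rx": 0,"ry": 0,"rz": 0,"claw": 0},{"dx": 0.11,"dy": 0.31,"dz": 0.3,"rx": 0,"ry": 0,"rz": 0,"claw": 0},{"dx": 0.11,"dy": 0.31,"dz": 0.3,"rx": 0,"ry": 0,"rz": 0,"claw": 0},{"dx": 0,"dy": 0,"dz": 0.5,"rx": 0,"ry": 0,"rz": 0,"claw": 0},{"dx": 0,"dy": 0,"dz": 0.5,"rx": 0,"ry": 0,"rz": 0,"claw": 0},{"dx": 0,"dy": 0,"dz": 0.5,"rx": 0,"ry": 0,"rz": 0,"claw": 0},{"dx": 0,"dy": 0,"dz": 0.46,"rx": 0,"ry": 0,"rz": 0,"claw": 0},{"dx": 0,"dy": 0,"dz": 0,"rx": 0,"ry": 0,"rz": 0,"claw": 0}])

```text
clock: 2.8
tcp_pos: [0.6394, 0.175, 0.3308]
tcp_rot: [[-0.453, 0.891, -0.005], [0.891, 0.453, -0.001], [0.001, -0.005, -1.0]]
contact_force: [-1.0, -0.8, -0.8]
opening: 0.998
finger_force: 0.0
```

move_arm(series=[{"dx": 0,"dy": 0,"dz": 0,"rx": 0,"ry": 0,"rz": 0,"claw": 255},{"dx": 0,"dy": 0,"dz": 0,"rx": 0,"ry": 0,"rz": 0,"claw": 255},{"dx": 0,"dy": 0,"dz": 0,"rx": 0,"ry": 0,"rz": 0,"claw": 255},{"dx": 0,"dy": 0,"dz": 0,"rx": 0,"ry": 0,"rz": 0,"claw": 255},{"dx": 0,"dy": 0,"dz": 0,"rx": 0,"ry": 0,"rz": 0,"claw": 255},{"dx": 0,"dy": 0,"dz": 0,"rx": 0,"ry": 0,"rz": 0,"claw": 255},{"dx": 0,"dy": 0,"dz": 0,"rx": 0,"ry": 0,"rz": 0,"claw": 255},{"dx": 0,"dy": 0,"dz": 0,"rx": 0,"ry": 0,"rz": 0,"claw": 255},{"dx": 0,"dy": 0,"dz": 0,"rx": 0,"ry": 0,"rz": 0,"claw": 255},{"dx": 0,"dy": 0,"dz": 0,"rx": 0,"ry": 0,"rz": 0,"claw": 255}], newtons=10)

```text
clock: 3.63
tcp_pos: [0.6409, 0.1736, 0.3343]
tcp_rot: [[-0.451, 0.892, -0.0], [0.892, 0.451, -0.0], [-0.0, -0.0, -1.0]]
contact_force: [-0.5, 0.3, -0.9]
opening: 0.323
finger_force: 0.0
```

```bash
python3 - <<'E'
from h import *
print(robot.sense()['opening'],robot.sense()['finger_force'])
plan([.439,.384,.42],None,12)
E
```

```text
0.3232030779209835 0.0
p [0.6409 0.1736 0.3343] yaw 26.81 tilt [-0.     -0.0001] F [-0.5  0.3 -0.9] t 3.63 j [-0.58, 0.58, 0.38, 1.58, -0.24, 1.03, 0.34]
rz -0.0
[0.58, -0.18, -0.18]
```

move_arm(series=[{"dx": 0,"dy": 0,"dz": 0,"rx": 0,"ry": 0,"rz": 0,"claw": 255},{"dx": 0,"dy": 0,"dz": 0,"rx": 0,"ry": 0,"rz": 0,"claw": 255},{"dx": 0,"dy": 0,"dz": 0,"rx": 0,"ry": 0,"rz": 0,"claw": 255},{"dx": 0,"dy": 0,"dz": 0,"rx": 0,"ry": 0,"rz": 0,"claw": 255},{"dx": 0,"dy": 0,"dz": 0,"rx": 0,"ry": 0,"rz": 0,"claw": 255},{"dx": 0,"dy": 0,"dz": 0,"rx": 0,"ry": 0,"rz": 0,"claw": 255},{"dx": 0,"dy": 0,"dz": -0.1,"rx": 0,"ry": 0,"rz": 0,"claw": 255},{"dx": 0,"dy": 0,"dz": -0.2,"rx": 0,"ry": 0,"rz": 0,"claw": 255},{"dx": 0,"dy": 0,"dz": -0.3,"rx": 0,"ry": 0,"rz": 0,"claw": 255},{"dx": 0,"dy": 0,"dz": -0.3,"rx": 0,"ry": 0,"rz": 0,"claw": 255}])

```text
clock: 4.47
tcp_pos: [0.641, 0.1736, 0.3717]
tcp_rot: [[-0.451, 0.893, 0.0], [0.893, 0.451, -0.0], [-0.0, 0.0, -1.0]]
contact_force: [-0.4, -0.1, -0.0]
opening: 0.142
finger_force: 10.0
```

```bash
python3 - <<'E'
from h import *
plan([.439,.384,.40],None,12)
E
```

```text
p [0.641  0.1736 0.3717] yaw 26.81 tilt [ 0.0003 -0.0001] F [-0.4 -0.1 -0. ] t 4.47 j [-0.58, 0.54, 0.39, 1.55, -0.22, 1.09, 0.33]
rz -0.0
[0.58, -0.18, -0.06]
```

move_arm(series=[{"dx": 0.4,"dy": -0.15,"dz": -0.1,"rx": 0,"ry": 0,"rz": 0,"claw": 255},{"dx": 0.6,"dy": -0.2,"dz": -0.1,"rx": 0,"ry": 0,"rz": 0,"claw": 255},{"dx": 0.8,"dy": -0.25,"dz": -0.1,"rx": 0,"ry": 0,"rz": 0,"claw": 255},{"dx": 0.9,"dy": -0.25,"dz": -0.1,"rx": 0,"ry": 0,"rz": 0,"claw": 255},{"dx": 0.9,"dy": -0.3,"dz": 0,"rx": 0,"ry": 0,"rz": 0,"claw": 255},{"dx": 0.9,"dy": -0.3,"dz": 0,"rx": 0,"ry": 0,"rz": 0,"claw": 255},{"dx": 0.9,"dy": -0.25,"dz": 0,"rx": 0,"ry": 0,"rz": 0,"claw": 255},{"dx": 0.8,"dy": -0.25,"dz": 0,"rx": 0,"ry": 0,"rz": 0,"claw": 255},{"dx": 0.5,"dy": -0.15,"dz": 0,"rx": 0,"ry": 0,"rz": 0,"claw": 255},{"dx": 0.25,"dy": -0.05,"dz": 0,"rx": 0,"ry": 0,"rz": 0,"claw": 255}])

```text
clock: 5.3
tcp_pos: [0.4365, 0.3854, 0.3877]
tcp_rot: [[-0.454, 0.891, 0.0], [0.891, 0.454, 0.002], [0.001, 0.001, -1.0]]
contact_force: [0.4, -1.0, -0.1]
opening: 0.15
finger_force: 10.0
```

```bash
python3 - <<'E'
from h import *
s,P,pix,K,cw=save('wrist','w3')
Q=cloud(P,.006,.014,(.439,.384),.05);print('dish rim',circ(Q),Q[:,:2].mean(0))
Q=cloud(P,-.005,.006,(.439,.384),.026);print(np.median(Q[:,2]))
plan([.439,.384,.32],None,10)
E
```

```text
dish rim [4.391e-01 3.843e-01 3.500e-02 9.700e-03 4.010e+02] [0.43934269 0.38469039]
0.0028813581788060816
p [0.4365 0.3858 0.3874] yaw 27.05 tilt [0.0001 0.0017] F [-1.2  1.7 -0.6] t 5.35 j [-1.04, 0.37, 0.33, 1.75, -0.14, 1.04, -0.19]
rz -0.0
[-0.01, 0.0, 0.17]
```

View pics/w3.png

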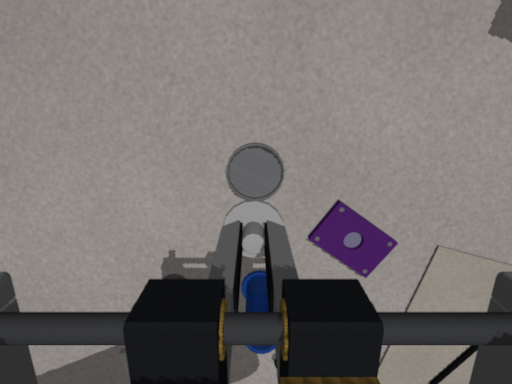

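Dish rim at (255,171), the held lid at (253,225) just short of it in perspective. Lowering.

move_arm(series=[{"dx": -0.06,"dy": 0.04,"dz": 0.4,"rx": 0,"ry": 0,"rz": 0,"claw": 255},{"dx": 0,"dy": 0,"dz": 0.7,"rx": 0,"ry": 0,"rz": 0,"claw": 255},{"dx": 0,"dy": 0,"dz": 0.8,"rx": 0,"ry": 0,"rz": 0,"claw": 255},{"dx": 0,"dy": 0,"dz": 0.8,"rx": 0,"ry": 0,"rz": 0,"claw": 255},{"dx": 0,"dy": 0,"dz": 0.6,"rx": 0,"ry": 0,"rz": 0,"claw": 255},{"dx": 0,"dy": 0,"dz": 0.4,"rx": 0,"ry": 0,"rz": 0,"claw": 255},{"dx": 0,"dy": 0,"dz": 0.2,"rx": 0,"ry": 0,"rz": 0,"claw": 255},{"dx": 0,"dy": 0,"dz": 0.1,"rx": 0,"ry": 0,"rz": 0,"claw": 255},{"dx": 0,"dy": 0,"dz": 0.1,"rx": 0,"ry": 0,"rz": 0,"claw": 255},{"dx": 0,"dy": 0,"dz": 0,"rx": 0,"ry": 0,"rz": 0,"claw": 255}])

```text
clock: 6.18
tcp_pos: [0.4418, 0.3814, 0.2227]
tcp_rot: [[-0.451, 0.893, 0.001], [0.893, 0.451, 0.0], [0.0, 0.001, -1.0]]
contact_force: [0.0, -0.3, -0.1]
opening: 0.145
finger_force: 10.0
```

move_arm(series=[{"dx": 0,"dy": 0,"dz": 0,"rx": 0,"ry": 0,"rz": 0,"claw": 255},{"dx": 0,"dy": 0,"dz": 0,"rx": 0,"ry": 0,"rz": 0,"claw": 255},{"dx": 0,"dy": 0,"dz": 0,"rx": 0,"ry": 0,"rz": 0,"claw": 255},{"dx": 0,"dy": 0,"dz": 0,"rx": 0,"ry": 0,"rz": 0,"claw": 255},{"dx": 0,"dy": 0,"dz": 0.02,"rx": 0,"ry": 0,"rz": 0,"claw": 255},{"dx": 0,"dy": 0,"dz": 0,"rx": 0,"ry": 0,"rz": 0,"claw": 255},{"dx": 0,"dy": 0,"dz": 0,"rx": 0,"ry": 0,"rz": 0,"claw": 255},{"dx": 0,"dy": 0,"dz": 0,"rx": 0,"ry": 0,"rz": 0,"claw": 255},{"dx": 0,"dy": 0,"dz": 0,"rx": 0,"ry": 0,"rz": 0,"claw": 255},{"dx": 0,"dy": 0,"dz": 0,"rx": 0,"ry": 0,"rz": 0,"claw": 255}])

```text
clock: 7.02
tcp_pos: [0.4413, 0.3815, 0.2214]
tcp_rot: [[-0.451, 0.892, 0.0], [0.892, 0.451, -0.0], [-0.0, -0.0, -1.0]]
contact_force: [-0.1, 0.2, -0.4]
opening: 0.145
finger_force: 10.0
```

move_arm(series=[{"dx": 0.09,"dy": -0.02,"dz": 0,"rx": 0,"ry": 0,"rz": 0,"claw": 255},{"dx": 0,"dy": 0,"dz": 0.05,"rx": 0,"ry": 0,"rz": 0,"claw": 255},{"dx": 0,"dy": 0,"dz": 0.05,"rx": 0,"ry": 0,"rz": 0,"claw": 255},{"dx": 0,"dy": 0,"dz": 0.05,"rx": 0,"ry": 0,"rz": 0,"claw": 255},{"dx": 0,"dy": 0,"dz": 0.05,"rx": 0,"ry": 0,"rz": 0,"claw": 255},{"dx": 0,"dy": 0,"dz": 0.04,"rx": 0,"ry": 0,"rz": 0,"claw": 255},{"dx": 0,"dy": 0,"dz": 0.01,"rx": 0,"ry": 0,"rz": 0,"claw": 255},{"dx": 0,"dy": 0,"dz": 0,"rx": 0,"ry": 0,"rz": 0,"claw": 255},{"dx": 0,"dy": 0,"dz": 0,"rx": 0,"ry": 0,"rz": 0,"claw": 255},{"dx": 0,"dy": 0,"dz": 0,"rx": 0,"ry": 0,"rz": 0,"claw": 255}])

```text
clock: 7.85
tcp_pos: [0.439, 0.3844, 0.2115]
tcp_rot: [[-0.451, 0.892, 0.0], [0.892, 0.451, 0.0], [-0.0, 0.0, -1.0]]
contact_force: [0.0, 0.3, -0.5]
opening: 0.144
finger_force: 10.0
```

move_arm(series=[{"dx": 0,"dy": 0,"dz": 0.02,"rx": 0,"ry": 0,"rz": 0,"claw": 255},{"dx": 0,"dy": 0,"dz": 0,"rx": 0,"ry": 0,"rz": 0,"claw": 255},{"dx": 0,"dy": 0,"dz": 0,"rx": 0,"ry": 0,"rz": 0,"claw": 170},{"dx": 0,"dy": 0,"dz": 0,"rx": 0,"ry": 0,"rz": 0,"claw": 170},{"dx": 0,"dy": 0,"dz": 0,"rx": 0,"ry": 0,"rz": 0,"claw": 170},{"dx": 0,"dy": 0,"dz": 0,"rx": 0,"ry": 0,"rz": 0,"claw": 170},{"dx": 0,"dy": 0,"dz": 0,"rx": 0,"ry": 0,"rz": 0,"claw": 170},{"dx": 0,"dy": 0,"dz": 0,"rx": 0,"ry": 0,"rz": 0,"claw": 170},{"dx": 0,"dy": 0,"dz": -0.3,"rx": 0,"ry": 0,"rz": 0,"claw": 170},{"dx": 0,"dy": 0,"dz": -0.7,"rx": 0,"ry": 0,"rz": 0,"claw": 170}])

```text
clock: 8.68
tcp_pos: [0.4382, 0.3838, 0.249]
tcp_rot: [[-0.451, 0.892, -0.003], [0.892, 0.451, -0.004], [-0.002, -0.005, -1.0]]
contact_force: [-0.3, 0.1, 0.6]
opening: 0.33
finger_force: 0.0
```

move_arm(series=[{"dx": 0,"dy": 0,"dz": -1,"rx": 0,"ry": 0,"rz": 0,"claw": 100},{"dx": 0,"dy": 0,"dz": -1,"rx": 0,"ry": 0,"rz": 0,"claw": 100},{"dx": 0,"dy": 0,"dz": -0.8,"rx": 0,"ry": 0,"rz": 0,"claw": 100},{"dx": 0,"dy": 0,"dz": -0.3,"rx": 0,"ry": 0,"rz": 0,"claw": 100},{"dx": -0.5,"dy": 0.15,"dz": 0,"rx": 0,"ry": 0,"rz": 0,"claw": 100},{"dx": -0.8,"dy": 0.25,"dz": 0,"rx": 0,"ry": 0,"rz": 0,"claw": 100},{"dx": -0.8,"dy": 0.25,"dz": 0,"rx": 0,"ry": 0,"rz": 0,"claw": 100},{"dx": -0.5,"dy": 0.15,"dz": 0,"rx": 0,"ry": 0,"rz": 0,"claw": 100},{"dx": 0,"dy": 0,"dz": 0,"rx": 0,"ry": 0,"rz": 0,"claw": 100},{"dx": 0,"dy": 0,"dz": 0,"rx": 0,"ry": 0,"rz": 0,"claw": 100}])

```text
clock: 9.52
tcp_pos: [0.5149, 0.305, 0.3749]
tcp_rot: [[-0.449, 0.893, -0.0], [0.893, 0.449, -0.0], [-0.0, -0.0, -1.0]]
contact_force: [0.3, 1.4, -1.1]
opening: 0.606
finger_force: 0.0
```

```bash
python3 - <<'E'
from h import *
s,P,pix,K,cw=save('wrist','w4')
Q=cloud(P,.022,.034,(.439,.384),.05);print('knob',circ(Q) if len(Q) else 0)
Q=cloud(P,.0065,.0095,(.439,.384),.024);print('lid disc',circ(Q) if len(Q) else 0)
# tower top
Q=cloud(P,.118,.132,(.64,.1745),.03);print('tower',circ(Q) if len(Q)else 0)
plan([.6405,.1745,.38],None,10)
E
```

```text
knob [4.379e-01 3.848e-01 7.000e-03 2.780e-02 1.670e+02]
lid disc [4.377e-01 3.847e-01 2.000e-02 8.000e-03 9.240e+02]
tower [6.410e-01 1.752e-01 1.800e-02 1.244e-01 5.590e+02]
p [0.5142 0.3061 0.3748] yaw 26.8 tilt [-0.0003  0.    ] F [0.4 1.6 0.3] t 9.57 j [-0.87, 0.42, 0.37, 1.72, -0.17, 1.03, 0.02]
rz -0.0
[-0.44, 0.13, -0.01]
```

View pics/w4.png

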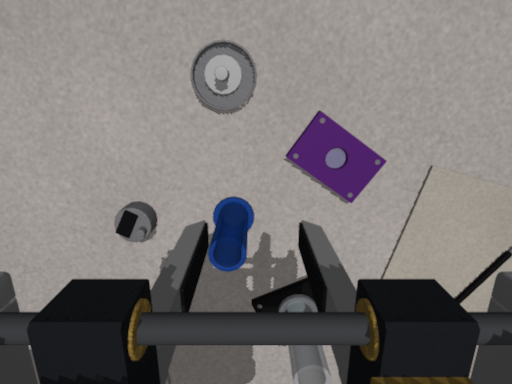

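Lid sits flat in the dish (knob at (222,75), disc height 8 mm). Next the tower.

move_arm(series=[{"dx": -0.5,"dy": 0.15,"dz": 0,"rx": 0,"ry": 0,"rz": 0,"claw": 60},{"dx": -0.8,"dy": 0.25,"dz": 0,"rx": 0,"ry": 0,"rz": 0,"claw": 60},{"dx": -0.9,"dy": 0.28,"dz": 0,"rx": 0,"ry": 0,"rz": 0,"claw": 60},{"dx": -0.9,"dy": 0.28,"dz": 0,"rx": 0,"ry": 0,"rz": 0,"claw": 60},{"dx": -0.7,"dy": 0.22,"dz": 0,"rx": 0,"ry": 0,"rz": 0,"claw": 60},{"dx": -0.4,"dy": 0.13,"dz": 0,"rx": 0,"ry": 0,"rz": 0,"claw": 60},{"dx": -0.14,"dy": 0.05,"dz": 0,"rx": 0,"ry": 0,"rz": 0,"claw": 60},{"dx": 0,"dy": 0,"dz": 0,"rx": 0,"ry": 0,"rz": 0,"claw": 60},{"dx": 0,"dy": 0,"dz": 0,"rx": 0,"ry": 0,"rz": 0,"claw": 60},{"dx": 0,"dy": 0,"dz": 0,"rx": 0,"ry": 0,"rz": 0,"claw": 60}])

```text
clock: 10.4
tcp_pos: [0.6404, 0.1776, 0.3747]
tcp_rot: [[-0.453, 0.891, -0.0], [0.891, 0.453, 0.001], [0.001, -0.0, -1.0]]
contact_force: [0.6, -0.6, 0.1]
opening: 0.762
finger_force: 0.0
```

```bash
python3 - <<'E'
from h import *
plan([.6408,.175,.27],None,1)
E
```

```text
p [0.6404 0.1776 0.3747] yaw 26.95 tilt [-0.0005  0.0007] F [ 0.6 -0.6  0.1] t 10.4 j [-0.59, 0.54, 0.4, 1.55, -0.23, 1.1, 0.33]
rz -0.0
[-0.06, -0.02, 2.62]
```

Aligned; descend and close.

move_arm(series=[{"dx": -0.06,"dy": -0.02,"dz": 0.2,"rx": 0,"ry": 0,"rz": 0,"claw": 60},{"dx": 0,"dy": 0,"dz": 0.5,"rx": 0,"ry": 0,"rz": 0,"claw": 60},{"dx": 0,"dy": 0,"dz": 0.6,"rx": 0,"ry": 0,"rz": 0,"claw": 60},{"dx": 0,"dy": 0,"dz": 0.6,"rx": 0,"ry": 0,"rz": 0,"claw": 60},{"dx": 0,"dy": 0,"dz": 0.5,"rx": 0,"ry": 0,"rz": 0,"claw": 60},{"dx": 0,"dy": 0,"dz": 0.2,"rx": 0,"ry": 0,"rz": 0,"claw": 60},{"dx": 0,"dy": 0,"dz": 0,"rx": 0,"ry": 0,"rz": 0,"claw": 60},{"dx": 0,"dy": 0,"dz": 0,"rx": 0,"ry": 0,"rz": 0,"claw": 60},{"dx": 0,"dy": 0,"dz": 0,"rx": 0,"ry": 0,"rz": 0,"claw": 255},{"dx": 0,"dy": 0,"dz": 0,"rx": 0,"ry": 0,"rz": 0,"claw": 255}])

```text
clock: 11.23
tcp_pos: [0.642, 0.1733, 0.2721]
tcp_rot: [[-0.451, 0.892, 0.002], [0.892, 0.451, 0.001], [-0.0, 0.002, -1.0]]
contact_force: [-0.6, -0.0, -0.3]
opening: 0.658
finger_force: 0.0
```

move_arm(newtons=15, series=[{"dx": 0,"dy": 0,"dz": 0,"rx": 0,"ry": 0,"rz": 0,"claw": 255},{"dx": 0,"dy": 0,"dz": 0,"rx": 0,"ry": 0,"rz": 0,"claw": 255},{"dx": 0,"dy": 0,"dz": 0,"rx": 0,"ry": 0,"rz": 0,"claw": 255},{"dx": 0,"dy": 0,"dz": 0,"rx": 0,"ry": 0,"rz": 0,"claw": 255},{"dx": 0,"dy": 0,"dz": 0,"rx": 0,"ry": 0,"rz": 0,"claw": 255},{"dx": 0,"dy": 0,"dz": 0,"rx": 0,"ry": 0,"rz": 0,"claw": 255},{"dx": 0,"dy": 0,"dz": 0,"rx": 0,"ry": 0,"rz": 0,"claw": 255},{"dx": 0,"dy": 0,"dz": 0,"rx": 0,"ry": 0,"rz": 0,"claw": 255},{"dx": 0,"dy": 0,"dz": 0,"rx": 0,"ry": 0,"rz": 0,"claw": 255},{"dx": 0,"dy": 0,"dz": 0,"rx": 0,"ry": 0,"rz": 0,"claw": 255}])

```text
clock: 12.07
tcp_pos: [0.6418, 0.1731, 0.2709]
tcp_rot: [[-0.451, 0.892, 0.001], [0.892, 0.451, 0.0], [-0.0, 0.0, -1.0]]
contact_force: [1.0, -0.7, 4.9]
opening: 0.384
finger_force: 15.0
```

move_arm(series=[{"dx": 0,"dy": 0,"dz": -0.1,"rx": 0,"ry": 0,"rz": 0,"claw": 255},{"dx": 0,"dy": 0,"dz": -0.2,"rx": 0,"ry": 0,"rz": 0,"claw": 255},{"dx": 0,"dy": 0,"dz": -0.4,"rx": 0,"ry": 0,"rz": 0,"claw": 255},{"dx": 0,"dy": 0,"dz": -0.5,"rx": 0,"ry": 0,"rz": 0,"claw": 255},{"dx": 0,"dy": 0,"dz": -0.4,"rx": 0,"ry": 0,"rz": 0,"claw": 255},{"dx": 0,"dy": 0,"dz": -0.3,"rx": 0,"ry": 0,"rz": 0,"claw": 255},{"dx": -0.02,"dy": -0.2,"dz": -0.1,"rx": 0,"ry": 0,"rz": 0,"claw": 255},{"dx": -0.04,"dy": -0.4,"dz": 0,"rx": 0,"ry": 0,"rz": 0,"claw": 255},{"dx": -0.06,"dy": -0.6,"dz": 0,"rx": 0,"ry": 0,"rz": 0,"claw": 255},{"dx": -0.07,"dy": -0.7,"dz": 0,"rx": 0,"ry": 0,"rz": 0,"claw": 255}])

```text
clock: 12.9
tcp_pos: [0.576, 0.1317, 0.3498]
tcp_rot: [[-0.452, 0.892, -0.001], [0.892, 0.452, -0.001], [-0.0, -0.001, -1.0]]
contact_force: [-0.3, -0.7, -0.9]
opening: 0.387
finger_force: 15.0
```

move_arm(series=[{"dx": -0.08,"dy": -0.8,"dz": 0,"rx": 0,"ry": 0,"rz": 0,"claw": 255},{"dx": -0.08,"dy": -0.8,"dz": 0,"rx": 0,"ry": 0,"rz": 0,"claw": 255},{"dx": -0.08,"dy": -0.8,"dz": 0,"rx": 0,"ry": 0,"rz": 0,"claw": 255},{"dx": -0.07,"dy": -0.7,"dz": 0,"rx": 0,"ry": 0,"rz": 0,"claw": 255},{"dx": -0.05,"dy": -0.5,"dz": 0,"rx": 0,"ry": 0,"rz": 0,"claw": 255},{"dx": -0.02,"dy": -0.2,"dz": 0,"rx": 0,"ry": 0,"rz": 0,"claw": 255},{"dx": 0,"dy": -0.13,"dz": 0,"rx": 0,"ry": 0,"rz": 0,"claw": 255},{"dx": 0,"dy": 0,"dz": 0,"rx": 0,"ry": 0,"rz": 0,"claw": 255},{"dx": 0,"dy": 0,"dz": 0,"rx": 0,"ry": 0,"rz": 0,"claw": 255},{"dx": 0,"dy": 0,"dz": 0,"rx": 0,"ry": 0,"rz": 0,"claw": 255}])

```text
clock: 13.73
tcp_pos: [0.4445, 0.0481, 0.3506]
tcp_rot: [[-0.452, 0.892, 0.0], [0.892, 0.452, -0.0], [-0.0, -0.0, -1.0]]
contact_force: [0.9, -0.3, -0.6]
opening: 0.385
finger_force: 15.0
```

```bash
python3 - <<'E'
from h import *
plan([.4435,.0475,.262],None,1)
s,P,pix,K,cw=save('wrist','w5'); save('side','s5')
d=np.load('pics/side0.npz');Q=cloud(d['P'],.03,.075,(.443,.049),.015);print('peg from side',Q[:,:2].mean(0),Q[:,2].max(),len(Q))
d=np.load('pics/w2.npz');Q=cloud(d['P'],.0635,.075,(.443,.049),.012);print('peg w2',circ(Q),Q.mean(0))
c=cv2.imread('pics/s5.png')[180:330,150:330];cv2.imwrite('pics/s5c.png',cv2.hconcat([cv2.resize(c,None,fx=2.2,fy=2.2),cv2.resize(cv2.imread('pics/w5.png'),(396,330))]))
E
```

```text
p [0.4445 0.0481 0.3506] yaw 26.85 tilt [ 0.0002 -0.0004] F [ 0.9 -0.3 -0.6] t 13.73 j [-0.59, 0.18, 0.46, 2.11, -0.1, 0.88, 0.39]
rz -0.0
[-0.0, -0.03, 2.21]
peg from side [0.43999128 0.04505602] 0.06718029340556186 45
peg w2 [4.426e-01 4.850e-02 4.600e-03 6.630e-02 4.800e+01] [0.44277065 0.04892192 0.06623617]
```

View pics/s5c.png

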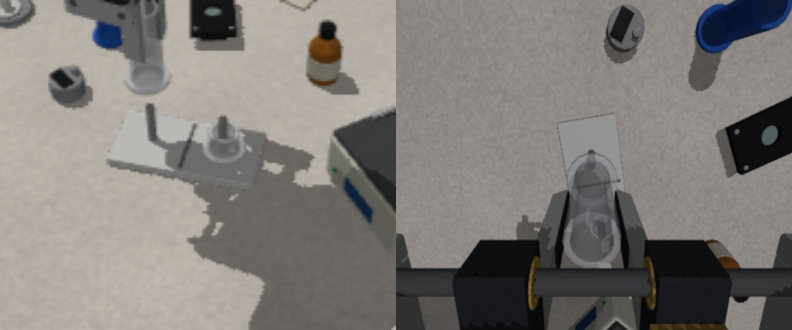

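Side view: the tower hangs upright above the free peg (150,120 in crop); the plate is left on its stand. Lowering.

move_arm(series=[{"dx": 0,"dy": -0.03,"dz": 0.2,"rx": 0,"ry": 0,"rz": 0,"claw": 255},{"dx": 0,"dy": 0,"dz": 0.3,"rx": 0,"ry": 0,"rz": 0,"claw": 255},{"dx": 0,"dy": 0,"dz": 0.4,"rx": 0,"ry": 0,"rz": 0,"claw": 255},{"dx": 0,"dy": 0,"dz": 0.4,"rx": 0,"ry": 0,"rz": 0,"claw": 255},{"dx": 0,"dy": 0,"dz": 0.4,"rx": 0,"ry": 0,"rz": 0,"claw": 255},{"dx": 0,"dy": 0,"dz": 0.3,"rx": 0,"ry": 0,"rz": 0,"claw": 255},{"dx": 0,"dy": 0,"dz": 0.2,"rx": 0,"ry": 0,"rz": 0,"claw": 255},{"dx": 0,"dy": 0,"dz": 0.06,"rx": 0,"ry": 0,"rz": 0,"claw": 255},{"dx": 0,"dy": 0,"dz": 0,"rx": 0,"ry": 0,"rz": 0,"claw": 255},{"dx": 0,"dy": 0,"dz": 0,"rx": 0,"ry": 0,"rz": 0,"claw": 255}])

```text
clock: 14.67
tcp_pos: [0.443, 0.047, 0.2605]
tcp_rot: [[-0.451, 0.893, 0.0], [0.893, 0.451, -0.0], [-0.0, 0.0, -1.0]]
contact_force: [0.2, 0.5, -1.0]
opening: 0.386
finger_force: 15.0
```

move_arm(series=[{"dx": 0,"dy": 0,"dz": 0.04,"rx": 0,"ry": 0,"rz": 0,"claw": 255},{"dx": 0,"dy": 0,"dz": 0.03,"rx": 0,"ry": 0,"rz": 0,"claw": 255},{"dx": 0,"dy": 0,"dz": 0,"rx": 0,"ry": 0,"rz": 0,"claw": 255},{"dx": 0,"dy": 0,"dz": 0,"rx": 0,"ry": 0,"rz": 0,"claw": 255},{"dx": 0,"dy": 0,"dz": 0,"rx": 0,"ry": 0,"rz": 0,"claw": 255},{"dx": 0,"dy": 0,"dz": 0,"rx": 0,"ry": 0,"rz": 0,"claw": 255},{"dx": 0,"dy": 0,"dz": 0,"rx": 0,"ry": 0,"rz": 0,"claw": 255},{"dx": 0,"dy": 0,"dz": 0,"rx": 0,"ry": 0,"rz": 0,"claw": 255},{"dx": 0,"dy": 0,"dz": 0,"rx": 0,"ry": 0,"rz": 0,"claw": 255},{"dx": 0,"dy": 0,"dz": 0,"rx": 0,"ry": 0,"rz": 0,"claw": 255}])

```text
clock: 15.5
tcp_pos: [0.4428, 0.047, 0.2575]
tcp_rot: [[-0.451, 0.892, 0.0], [0.892, 0.451, -0.0], [-0.0, -0.0, -1.0]]
contact_force: [0.9, 0.1, -1.7]
opening: 0.387
finger_force: 15.0
```

move_arm(series=[{"dx": 0,"dy": 0,"dz": 0.02,"rx": 0,"ry": 0,"rz": 0,"claw": 255},{"dx": 0,"dy": 0,"dz": 0,"rx": 0,"ry": 0,"rz": 0,"claw": 255},{"dx": 0,"dy": 0,"dz": 0,"rx": 0,"ry": 0,"rz": 0,"claw": 255},{"dx": 0,"dy": 0,"dz": 0,"rx": 0,"ry": 0,"rz": 0,"claw": 100},{"dx": 0,"dy": 0,"dz": 0,"rx": 0,"ry": 0,"rz": 0,"claw": 100},{"dx": 0,"dy": 0,"dz": 0,"rx": 0,"ry": 0,"rz": 0,"claw": 100},{"dx": 0,"dy": 0,"dz": 0,"rx": 0,"ry": 0,"rz": 0,"claw": 100},{"dx": 0,"dy": 0,"dz": 0,"rx": 0,"ry": 0,"rz": 0,"claw": 100},{"dx": 0,"dy": 0,"dz": -0.2,"rx": 0,"ry": 0,"rz": 0,"claw": 100},{"dx": 0,"dy": 0,"dz": -0.5,"rx": 0,"ry": 0,"rz": 0,"claw": 100}])

```text
clock: 16.33
tcp_pos: [0.4422, 0.0469, 0.2838]
tcp_rot: [[-0.451, 0.893, -0.003], [0.893, 0.451, -0.001], [0.0, -0.003, -1.0]]
contact_force: [-1.2, 0.5, 0.1]
opening: 0.61
finger_force: 0.0
```

move_arm(series=[{"dx": 0,"dy": 0,"dz": -0.8,"rx": 0,"ry": 0,"rz": 0,"claw": 100},{"dx": 0,"dy": 0,"dz": -1,"rx": 0,"ry": 0,"rz": 0,"claw": 100},{"dx": 0,"dy": 0,"dz": -1,"rx": 0,"ry": 0,"rz": 0,"claw": 60},{"dx": 0,"dy": 0,"dz": -1,"rx": 0,"ry": 0,"rz": 0,"claw": 0},{"dx": 0,"dy": 0,"dz": -0.5,"rx": 0,"ry": 0,"rz": 0,"claw": 0},{"dx": -0.4,"dy": -0.1,"dz": -0.3,"rx": 0,"ry": 0,"rz": 0,"claw": 0},{"dx": -0.7,"dy": -0.3,"dz": 0,"rx": 0,"ry": 0,"rz": 0,"claw": 0},{"dx": -0.8,"dy": -0.4,"dz": 0,"rx": 0,"ry": 0,"rz": 0,"claw": 0},{"dx": -0.8,"dy": -0.4,"dz": 0,"rx": 0,"ry": 0,"rz": 0,"claw": 0},{"dx": -0.8,"dy": -0.4,"dz": 0,"rx": 0,"ry": 0,"rz": 0,"claw": 0}])

```text
clock: 17.17
tcp_pos: [0.4481, -0.1085, 0.4695]
tcp_rot: [[-0.451, 0.892, 0.001], [0.892, 0.451, 0.0], [-0.0, 0.001, -1.0]]
contact_force: [0.9, 0.8, -0.1]
opening: 1.0
finger_force: 0.0
```

```bash
python3 - <<'E'
from h import *
s,P,pix,K,cw=save('wrist','w6')
Q=cloud(P,.098,.118,(.443,.049),.03);print('tower top',circ(Q) if len(Q) else 0)
plan([.41,-.30,.43],27,10)
E
```

```text
tower top [4.412e-01 4.760e-02 1.810e-02 1.114e-01 7.100e+02]
p [ 0.4475 -0.1147  0.4697] yaw 26.47 tilt [ 0.0015 -0.0012] F [-5.3 -6.9 -1.6] t 17.22 j [-0.45, 0.05, 0.66, 1.94, -0.03, 1.16, 0.69]
rz -0.01
[-0.37, -0.29, 0.1]
```

```bash
python3 - <<'E'
from h import *
plan([.41,-.34,.40],-38.4,16)
E
```

```text
p [ 0.4475 -0.1147  0.4697] yaw 26.47 tilt [ 0.0015 -0.0012] F [-5.3 -6.9 -1.6] t 17.22 j [-0.45, 0.05, 0.66, 1.94, -0.03, 1.16, 0.69]
rz 0.88
[[-0.29, -0.21, 0.11], [-0.3, -0.19, 0.11], [-0.32, -0.17, 0.11], [-0.33, -0.14, 0.11], [-0.34, -0.12, 0.11], [-0.34, -0.1, 0.11], [-0.35, -0.07, 0.11], [-0.35, -0.05, 0.11], [-0.36, -0.02, 0.11], [-0.36, 0.0, 0.11], [-0.36, 0.03, 0.11], [-0.35, 0.05, 0.11], [-0.35, 0.08, 0.11], [-0.34, 0.1, 0.11], [-0.33, 0.13, 0.11], [-0.32, 0.15, 0.11]]
```

move_arm(series=[{"dx": -0.29,"dy": -0.21,"dz": 0.1,"rx": 0,"ry": 0,"rz": 0.88,"claw": 0},{"dx": -0.3,"dy": -0.19,"dz": 0.1,"rx": 0,"ry": 0,"rz": 0.88,"claw": 0},{"dx": -0.32,"dy": -0.17,"dz": 0.1,"rx": 0,"ry": 0,"rz": 0.88,"claw": 0},{"dx": -0.33,"dy": -0.14,"dz": 0.1,"rx": 0,"ry": 0,"rz": 0.88,"claw": 0},{"dx": -0.34,"dy": -0.12,"dz": 0.1,"rx": 0,"ry": 0,"rz": 0.88,"claw": 0},{"dx": -0.34,"dy": -0.1,"dz": 0.1,"rx": 0,"ry": 0,"rz": 0.88,"claw": 0},{"dx": -0.35,"dy": -0.07,"dz": 0.1,"rx": 0,"ry": 0,"rz": 0.88,"claw": 0},{"dx": -0.35,"dy": -0.05,"dz": 0.1,"rx": 0,"ry": 0,"rz": 0.88,"claw": 0},{"dx": -0.36,"dy": -0.02,"dz": 0.1,"rx": 0,"ry": 0,"rz": 0.88,"claw": 0},{"dx": -0.36,"dy": 0,"dz": 0.1,"rx": 0,"ry": 0,"rz": 0.88,"claw": 0}])

```text
clock: 18.05
tcp_pos: [0.4259, -0.2491, 0.4288]
tcp_rot: [[0.239, 0.971, 0.0], [0.971, -0.239, 0.0], [0.0, 0.0, -1.0]]
contact_force: [0.1, -0.2, 0.6]
opening: 1.003
finger_force: 0.0
```

move_arm(series=[{"dx": -0.36,"dy": 0.03,"dz": 0.1,"rx": 0,"ry": 0,"rz": 0.88,"claw": 0},{"dx": -0.35,"dy": 0.05,"dz": 0.1,"rx": 0,"ry": 0,"rz": 0.88,"claw": 0},{"dx": -0.35,"dy": 0.08,"dz": 0.1,"rx": 0,"ry": 0,"rz": 0.88,"claw": 0},{"dx": -0.34,"dy": 0.1,"dz": 0.1,"rx": 0,"ry": 0,"rz": 0.88,"claw": 0},{"dx": -0.33,"dy": 0.13,"dz": 0.1,"rx": 0,"ry": 0,"rz": 0.88,"claw": 0},{"dx": -0.32,"dy": 0.15,"dz": 0.1,"rx": 0,"ry": 0,"rz": 0.88,"claw": 0},{"dx": 0,"dy": 0,"dz": 0,"rx": 0,"ry": 0,"rz": 0,"claw": 0},{"dx": 0,"dy": 0,"dz": 0,"rx": 0,"ry": 0,"rz": 0,"claw": 0},{"dx": 0,"dy": 0,"dz": 0,"rx": 0,"ry": 0,"rz": 0,"claw": 0},{"dx": 0,"dy": 0,"dz": 0,"rx": 0,"ry": 0,"rz": 0,"claw": 0}])

```text
clock: 18.88
tcp_pos: [0.4133, -0.3322, 0.4048]
tcp_rot: [[0.611, 0.792, 0.0], [0.792, -0.611, 0.0], [0.0, 0.0, -1.0]]
contact_force: [-0.2, -0.3, 0.6]
opening: 0.998
finger_force: 0.0
```

```bash
python3 - <<'E'
from h import *
s,P,pix,K,cw=save('wrist','w7')
for r in (.04,):
    Q=cloud(P,.0085,.0135,(.432,-.365),r);print('cover',circ(Q) if len(Q) else 0,Q[:,:2].mean(0))
plan([.43,-.364,.25],-38.4,10)
E
```

```text
cover [ 4.310e-01 -3.624e-01  2.200e-02  1.080e-02  9.150e+02] [ 0.43141388 -0.36198893]
p [ 0.4133 -0.3322  0.4048] yaw -37.65 tilt [0.0004 0.0002] F [ 0.3 -0.2  0.2] t 18.93 j [-0.12, 0.35, 0.91, 1.87, -0.31, 1.07, 0.26]
rz 0.02
[[-0.04, 0.08, 0.39], [-0.04, 0.08, 0.39], [-0.04, 0.08, 0.39], [-0.04, 0.08, 0.39], [-0.04, 0.08, 0.39], [-0.04, 0.08, 0.39], [-0.04, 0.08, 0.39], [-0.04, 0.08, 0.39], [-0.04, 0.08, 0.39], [-0.04, 0.08, 0.39]]
```

View pics/w7.png

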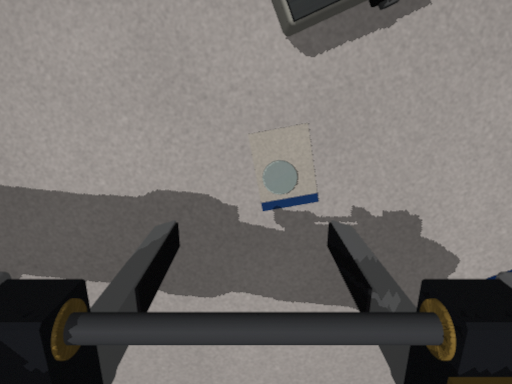

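Cover at (280,177) on its pad, blue strip below at (290,202), clear of the fingers' line. Going down.

move_arm(series=[{"dx": -0.1,"dy": 0.25,"dz": 0.2,"rx": 0,"ry": 0,"rz": 0.16,"claw": 0},{"dx": -0.13,"dy": 0.31,"dz": 0.5,"rx": 0,"ry": 0,"rz": 0,"claw": 0},{"dx": -0.1,"dy": 0.25,"dz": 0.8,"rx": 0,"ry": 0,"rz": 0,"claw": 0},{"dx": 0,"dy": 0,"dz": 1,"rx": 0,"ry": 0,"rz": 0,"claw": 0},{"dx": 0,"dy": 0,"dz": 0.9,"rx": 0,"ry": 0,"rz": 0,"claw": 0},{"dx": 0,"dy": 0,"dz": 0.7,"rx": 0,"ry": 0,"rz": 0,"claw": 0},{"dx": 0,"dy": 0,"dz": 0.4,"rx": 0,"ry": 0,"rz": 0,"claw": 0},{"dx": 0,"dy": 0,"dz": 0.2,"rx": 0,"ry": 0,"rz": 0,"claw": 40},{"dx": 0,"dy": 0,"dz": 0,"rx": 0,"ry": 0,"rz": 0,"claw": 60},{"dx": 0,"dy": 0,"dz": 0,"rx": 0,"ry": 0,"rz": 0,"claw": 70}])

```text
clock: 19.77
tcp_pos: [0.4307, -0.3632, 0.2175]
tcp_rot: [[0.622, 0.783, 0.001], [0.783, -0.622, -0.0], [0.0, 0.001, -1.0]]
contact_force: [0.1, 0.6, 0.1]
opening: 0.822
finger_force: 0.0
```

```bash
python3 - <<'E'
from h import *
d=np.load('pics/w7.npz');print(d['P'][203,285],d['P'][199,310])
plan([.431,-.3624,.204],None,1)
E
```

```text
[ 0.41625697 -0.39709594  0.00304362] [ 0.44521924 -0.41258105  0.00288676]
p [ 0.4307 -0.3632  0.2175] yaw -38.43 tilt [ 0.0006 -0.0005] F [0.1 0.6 0.1] t 19.77 j [0.12, 0.67, 0.69, 1.92, -0.6, 0.77, 0.48]
rz -0.0
[0.02, -0.01, 0.34]
```

move_arm(series=[{"dx": 0.02,"dy": -0.01,"dz": 0.1,"rx": 0,"ry": 0,"rz": 0,"claw": 80},{"dx": 0,"dy": 0,"dz": 0.1,"rx": 0,"ry": 0,"rz": 0,"claw": 80},{"dx": 0,"dy": 0,"dz": 0.08,"rx": 0,"ry": 0,"rz": 0,"claw": 80},{"dx": 0,"dy": 0,"dz": 0.03,"rx": 0,"ry": 0,"rz": 0,"claw": 80},{"dx": 0,"dy": 0,"dz": 0,"rx": 0,"ry": 0,"rz": 0,"claw": 80},{"dx": 0,"dy": 0,"dz": 0,"rx": 0,"ry": 0,"rz": 0,"claw": 80},{"dx": 0,"dy": 0,"dz": 0,"rx": 0,"ry": 0,"rz": 0,"claw": 80},{"dx": 0,"dy": 0,"dz": 0,"rx": 0,"ry": 0,"rz": 0,"claw": 80},{"dx": 0,"dy": 0,"dz": 0,"rx": 0,"ry": 0,"rz": 0,"claw": 80},{"dx": 0,"dy": 0,"dz": 0,"rx": 0,"ry": 0,"rz": 0,"claw": 80}], newtons=8)

```text
clock: 20.6
tcp_pos: [0.4305, -0.3622, 0.2044]
tcp_rot: [[0.622, 0.783, 0.0], [0.783, -0.622, -0.0], [-0.0, 0.0, -1.0]]
contact_force: [-0.3, 0.2, -0.4]
opening: 0.685
finger_force: 0.0
```

move_arm(series=[{"dx": 0,"dy": 0,"dz": 0,"rx": 0,"ry": 0,"rz": 0,"claw": 255},{"dx": 0,"dy": 0,"dz": 0,"rx": 0,"ry": 0,"rz": 0,"claw": 255},{"dx": 0,"dy": 0,"dz": 0,"rx": 0,"ry": 0,"rz": 0,"claw": 255},{"dx": 0,"dy": 0,"dz": 0,"rx": 0,"ry": 0,"rz": 0,"claw": 255},{"dx": 0,"dy": 0,"dz": 0,"rx": 0,"ry": 0,"rz": 0,"claw": 255},{"dx": 0,"dy": 0,"dz": 0,"rx": 0,"ry": 0,"rz": 0,"claw": 255},{"dx": 0,"dy": 0,"dz": 0,"rx": 0,"ry": 0,"rz": 0,"claw": 255},{"dx": 0,"dy": 0,"dz": 0,"rx": 0,"ry": 0,"rz": 0,"claw": 255},{"dx": 0,"dy": 0,"dz": 0,"rx": 0,"ry": 0,"rz": 0,"claw": 255},{"dx": 0,"dy": 0,"dz": 0,"rx": 0,"ry": 0,"rz": 0,"claw": 255}], newtons=10)

```text
clock: 21.43
tcp_pos: [0.4305, -0.3622, 0.2044]
tcp_rot: [[0.622, 0.783, 0.0], [0.783, -0.622, -0.0], [-0.0, 0.0, -1.0]]
contact_force: [0.1, 0.7, 0.1]
opening: 0.464
finger_force: 10.0
```

move_arm(series=[{"dx": 0,"dy": 0,"dz": -0.1,"rx": 0,"ry": 0,"rz": 0,"claw": 255},{"dx": 0,"dy": 0,"dz": -0.3,"rx": 0,"ry": 0,"rz": 0,"claw": 255},{"dx": 0,"dy": 0,"dz": -0.5,"rx": 0,"ry": 0,"rz": 0,"claw": 255},{"dx": 0,"dy": 0,"dz": -0.7,"rx": 0,"ry": 0,"rz": 0,"claw": 255},{"dx": 0,"dy": 0,"dz": -0.8,"rx": 0,"ry": 0,"rz": 0,"claw": 255},{"dx": 0,"dy": 0,"dz": -0.7,"rx": 0,"ry": 0,"rz": 0,"claw": 255},{"dx": 0,"dy": 0,"dz": -0.5,"rx": 0,"ry": 0,"rz": 0,"claw": 255},{"dx": 0,"dy": 0,"dz": -0.3,"rx": 0,"ry": 0,"rz": 0,"claw": 255},{"dx": 0,"dy": 0,"dz": -0.1,"rx": 0,"ry": 0,"rz": 0,"claw": 255},{"dx": 0,"dy": 0,"dz": 0,"rx": 0,"ry": 0,"rz": 0,"claw": 255}])

```text
clock: 22.27
tcp_pos: [0.4306, -0.3621, 0.3649]
tcp_rot: [[0.622, 0.783, 0.001], [0.783, -0.622, -0.0], [0.0, 0.001, -1.0]]
contact_force: [-0.8, -0.1, -0.8]
opening: 0.457
finger_force: 10.0
```

```bash
python3 - <<'E'
from h import *
# plate in wrist pictures w4..w6 : black pixels at z~.026
d=np.load('pics/w5.npz');P=d['P'];pix=d['pix'].astype(int)
X=P.reshape(-1,3);dark=(pix.max(-1)<45).ravel()
m=(X[:,2]>.021)&(X[:,2]<.030)&(np.hypot(X[:,0]-.64,X[:,1]-.175)<.08)
print(m.sum(),(m&dark).sum(),cv2.minAreaRect(X[m&dark][:,:2].astype(np.float32)))
plan([.60,.13,.36],-38.4,18)
E
```

```text
4414 4303 ((0.6351594924926758, 0.16902920603752136), (0.08263999968767166, 0.06324496120214462), 51.003143310546875)
p [ 0.4306 -0.3621  0.3649] yaw -38.44 tilt [ 0.0011 -0.0003] F [-0.8 -0.1 -0.8] t 22.27 j [-0.01, 0.47, 0.86, 1.83, -0.41, 1.03, 0.34]
rz -0.0
[0.68, -0.24, 0.01]
```

move_arm(series=[{"dx": 0.4,"dy": -0.14,"dz": 0,"rx": 0,"ry": 0,"rz": 0,"claw": 255},{"dx": 0.7,"dy": -0.25,"dz": 0,"rx": 0,"ry": 0,"rz": 0,"claw": 255},{"dx": 0.8,"dy": -0.28,"dz": 0,"rx": 0,"ry": 0,"rz": 0,"claw": 255},{"dx": 0.8,"dy": -0.28,"dz": 0,"rx": 0,"ry": 0,"rz": 0,"claw": 255},{"dx": 0.8,"dy": -0.28,"dz": 0,"rx": 0,"ry": 0,"rz": 0,"claw": 255},{"dx": 0.8,"dy": -0.28,"dz": 0,"rx": 0,"ry": 0,"rz": 0,"claw": 255},{"dx": 0.8,"dy": -0.28,"dz": 0,"rx": 0,"ry": 0,"rz": 0,"claw": 255},{"dx": 0.8,"dy": -0.28,"dz": 0,"rx": 0,"ry": 0,"rz": 0,"claw": 255},{"dx": 0.8,"dy": -0.28,"dz": 0,"rx": 0,"ry": 0,"rz": 0,"claw": 255},{"dx": 0.8,"dy": -0.28,"dz": 0,"rx": 0,"ry": 0,"rz": 0,"claw": 255}])

```text
clock: 23.1
tcp_pos: [0.5347, -0.06, 0.363]
tcp_rot: [[0.622, 0.783, -0.002], [0.783, -0.622, -0.0], [-0.001, -0.001, -1.0]]
contact_force: [0.9, -0.6, -0.1]
opening: 0.461
finger_force: 10.0
```

move_arm(series=[{"dx": 0.8,"dy": -0.28,"dz": 0,"rx": 0,"ry": 0,"rz": 0,"claw": 255},{"dx": 0.8,"dy": -0.28,"dz": 0,"rx": 0,"ry": 0,"rz": 0,"claw": 255},{"dx": 0.8,"dy": -0.28,"dz": 0,"rx": 0,"ry": 0,"rz": 0,"claw": 255},{"dx": 0.8,"dy": -0.28,"dz": 0,"rx": 0,"ry": 0,"rz": 0,"claw": 255},{"dx": 0.7,"dy": -0.25,"dz": 0,"rx": 0,"ry": 0,"rz": 0,"claw": 255},{"dx": 0.5,"dy": -0.18,"dz": 0,"rx": 0,"ry": 0,"rz": 0,"claw": 255},{"dx": 0.3,"dy": -0.1,"dz": 0,"rx": 0,"ry": 0,"rz": 0,"claw": 255},{"dx": 0,"dy": 0,"dz": 0,"rx": 0,"ry": 0,"rz": 0,"claw": 255},{"dx": 0,"dy": 0,"dz": 0,"rx": 0,"ry": 0,"rz": 0,"claw": 255},{"dx": 0,"dy": 0,"dz": 0,"rx": 0,"ry": 0,"rz": 0,"claw": 255}])

```text
clock: 23.93
tcp_pos: [0.5997, 0.1247, 0.3639]
tcp_rot: [[0.623, 0.782, -0.001], [0.782, -0.623, -0.001], [-0.001, 0.0, -1.0]]
contact_force: [-0.3, -0.2, -0.0]
opening: 0.461
finger_force: 10.0
```

```bash
python3 - <<'E'
from h import *
s,P,pix,K,cw=save('wrist','w8')
plan([.64,.175,.32],-38.4,1)
E
```

```text
p [0.5997 0.1247 0.3641] yaw -38.58 tilt [-0.0004 -0.0005] F [ 0.4 -0.  -0.3] t 23.98 j [-0.81, 0.54, 0.77, 1.71, -0.42, 1.07, -0.58]
rz -0.04
[[1.61, 0.0, 1.1]]
```

View pics/w8.png

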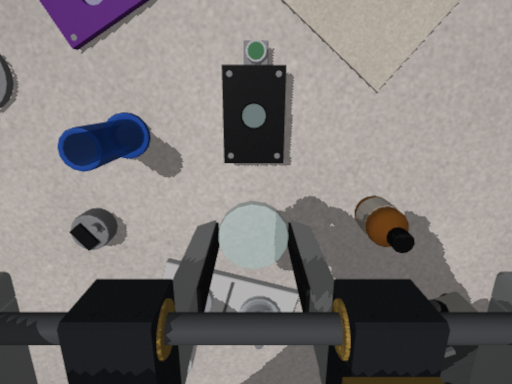

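Plate (223–286, 65–163) with open well at (254,116); the cover is held at (254,236). Measuring both.

```bash
python3 - <<'E'
from h import *
d=np.load('pics/w8.npz');P=d['P'];pix=d['pix'].astype(int);K=d['K'];cw=d['cw']
X=P.reshape(-1,3);pm=pix.reshape(-1,3)
m=(X[:,2]>.022)&(X[:,2]<.030)&(np.hypot(X[:,0]-.64,X[:,1]-.175)<.065)&(pm.max(1)<60)
print(m.sum(),cv2.minAreaRect(X[m][:,:2].astype(np.float32)))
# well: brighter blob inside plate
w=np.zeros(pix.shape[:2],np.uint8);w[95:140,230:278]=(pix[95:140,230:278].max(-1)>60)*255
c=max(cv2.findContours(w,cv2.RETR_EXTERNAL,cv2.CHAIN_APPROX_NONE)[0],key=cv2.contourArea)
(u,v),(a,b),_=cv2.fitEllipse(c)
def ray(u,v,z):
    r=cw[:3,:3]@[(u-K[0,2])/K[0,0],(v-K[1,2])/K[1,1],1];return cw[:3,3]+r*(z-cw[2,3])/r[2]
print('well px',u,v,a,b,ray(u,v,.026),'depth',P[int(v),int(u)])
Q=cloud(P,.168,.182,(.6,.125),.05);g=P[236,254];print(g)
Q=cloud(P,g[2]-.003,g[2]+.003,(.6,.125),.04);print('cover',circ(Q),Q.mean(0))
E
```

```text
5266 ((0.6404520869255066, 0.17471304535865784), (0.0950300395488739, 0.061018206179142), 51.421905517578125)
well px 253.44700622558594 115.41229248046875 23.37382698059082 23.60542869567871 [0.64058607 0.17498855 0.026     ] depth [0.64029244 0.17533829 0.02001323]
[0.60005051 0.12392337 0.16852422]
cover [6.051e-01 1.316e-01 3.120e-02 1.704e-01 3.678e+03] [0.60027237 0.1257985  0.17027073]
```

move_arm(series=[{"dx": 0.2,"dy": 0.02,"dz": 0,"rx": 0,"ry": 0,"rz": 0,"claw": 255},{"dx": 0.4,"dy": 0,"dz": 0.2,"rx": 0,"ry": 0,"rz": 0,"claw": 255},{"dx": 0.5,"dy": 0,"dz": 0.4,"rx": 0,"ry": 0,"rz": 0,"claw": 255},{"dx": 0.35,"dy": 0,"dz": 0.5,"rx": 0,"ry": 0,"rz": 0,"claw": 255},{"dx": 0.17,"dy": 0,"dz": 0.5,"rx": 0,"ry": 0,"rz": 0,"claw": 255},{"dx": 0,"dy": 0,"dz": 0.5,"rx": 0,"ry": 0,"rz": 0,"claw": 255},{"dx": 0,"dy": 0,"dz": 0.4,"rx": 0,"ry": 0,"rz": 0,"claw": 255},{"dx": 0,"dy": 0,"dz": 0.2,"rx": 0,"ry": 0,"rz": 0,"claw": 255},{"dx": 0,"dy": 0,"dz": 0,"rx": 0,"ry": 0,"rz": 0,"claw": 255},{"dx": 0,"dy": 0,"dz": 0,"rx": 0,"ry": 0,"rz": 0,"claw": 255}])

```text
clock: 24.82
tcp_pos: [0.6412, 0.1764, 0.2568]
tcp_rot: [[0.622, 0.783, 0.0], [0.783, -0.622, -0.0], [0.0, 0.0, -1.0]]
contact_force: [-0.4, 0.1, -0.3]
opening: 0.462
finger_force: 10.0
```

move_arm(series=[{"dx": 0,"dy": 0,"dz": 0,"rx": 0,"ry": 0,"rz": 0,"claw": 255},{"dx": 0,"dy": 0,"dz": 0,"rx": 0,"ry": 0,"rz": 0,"claw": 255},{"dx": 0,"dy": 0,"dz": 0,"rx": 0,"ry": 0,"rz": 0,"claw": 255},{"dx": 0,"dy": 0,"dz": 0,"rx": 0,"ry": 0,"rz": 0,"claw": 255},{"dx": 0,"dy": 0,"dz": 0,"rx": 0,"ry": 0,"rz": 0,"claw": 255},{"dx": 0,"dy": 0,"dz": 0,"rx": 0,"ry": 0,"rz": 0,"claw": 255},{"dx": 0,"dy": 0,"dz": 0,"rx": 0,"ry": 0,"rz": 0,"claw": 255},{"dx": 0,"dy": 0,"dz": 0,"rx": 0,"ry": 0,"rz": 0,"claw": 255},{"dx": 0,"dy": 0,"dz": 0,"rx": 0,"ry": 0,"rz": 0,"claw": 255},{"dx": 0,"dy": 0,"dz": 0,"rx": 0,"ry": 0,"rz": 0,"claw": 255}])

```text
clock: 25.65
tcp_pos: [0.6409, 0.1767, 0.2562]
tcp_rot: [[0.622, 0.783, -0.0], [0.783, -0.622, -0.0], [-0.0, 0.0, -1.0]]
contact_force: [0.8, -0.6, -0.4]
opening: 0.463
finger_force: 10.0
```

```bash
python3 - <<'E'
from h import *
plan([.6405,.1749,.2278],None,1)
E
```

```text
p [0.6409 0.1767 0.2562] yaw -38.45 tilt [-0.     -0.0001] F [ 0.8 -0.6 -0.4] t 25.65 j [-0.77, 0.75, 0.67, 1.63, -0.54, 0.95, -0.58]
rz -0.0
[-0.04, 0.02, 0.71]
```

move_arm(series=[{"dx": -0.04,"dy": 0.02,"dz": 0.1,"rx": 0,"ry": 0,"rz": 0,"claw": 255},{"dx": 0,"dy": 0,"dz": 0.2,"rx": 0,"ry": 0,"rz": 0,"claw": 255},{"dx": 0,"dy": 0,"dz": 0.15,"rx": 0,"ry": 0,"rz": 0,"claw": 255},{"dx": 0,"dy": 0,"dz": 0.1,"rx": 0,"ry": 0,"rz": 0,"claw": 255},{"dx": 0,"dy": 0,"dz": 0.08,"rx": 0,"ry": 0,"rz": 0,"claw": 255},{"dx": 0,"dy": 0,"dz": 0.05,"rx": 0,"ry": 0,"rz": 0,"claw": 255},{"dx": 0,"dy": 0,"dz": 0.02,"rx": 0,"ry": 0,"rz": 0,"claw": 255},{"dx": 0,"dy": 0,"dz": 0,"rx": 0,"ry": 0,"rz": 0,"claw": 255},{"dx": 0,"dy": 0,"dz": 0,"rx": 0,"ry": 0,"rz": 0,"claw": 255},{"dx": 0,"dy": 0,"dz": 0,"rx": 0,"ry": 0,"rz": 0,"claw": 255}])

```text
clock: 26.48
tcp_pos: [0.6406, 0.1749, 0.2285]
tcp_rot: [[0.622, 0.783, 0.0], [0.783, -0.622, 0.0], [0.0, 0.0, -1.0]]
contact_force: [0.4, 0.6, -0.4]
opening: 0.462
finger_force: 10.0
```

move_arm(series=[{"dx": 0,"dy": 0,"dz": 0.01,"rx": 0,"ry": 0,"rz": 0,"claw": 255},{"dx": 0,"dy": 0,"dz": 0,"rx": 0,"ry": 0,"rz": 0,"claw": 255},{"dx": 0,"dy": 0,"dz": 0,"rx": 0,"ry": 0,"rz": 0,"claw": 255},{"dx": 0,"dy": 0,"dz": 0,"rx": 0,"ry": 0,"rz": 0,"claw": 255},{"dx": 0,"dy": 0,"dz": 0,"rx": 0,"ry": 0,"rz": 0,"claw": 255},{"dx": 0,"dy": 0,"dz": 0,"rx": 0,"ry": 0,"rz": 0,"claw": 255},{"dx": 0,"dy": 0,"dz": 0,"rx": 0,"ry": 0,"rz": 0,"claw": 255},{"dx": 0,"dy": 0,"dz": 0,"rx": 0,"ry": 0,"rz": 0,"claw": 255},{"dx": 0,"dy": 0,"dz": 0,"rx": 0,"ry": 0,"rz": 0,"claw": 255},{"dx": 0,"dy": 0,"dz": 0,"rx": 0,"ry": 0,"rz": 0,"claw": 255}])

```text
clock: 27.32
tcp_pos: [0.6405, 0.1749, 0.2279]
tcp_rot: [[0.622, 0.783, 0.0], [0.783, -0.622, -0.0], [-0.0, 0.0, -1.0]]
contact_force: [-0.7, 0.5, -0.1]
opening: 0.463
finger_force: 10.0
```

move_arm(series=[{"dx": 0,"dy": 0,"dz": 0.02,"rx": 0,"ry": 0,"rz": 0,"claw": 255},{"dx": 0,"dy": 0,"dz": 0,"rx": 0,"ry": 0,"rz": 0,"claw": 255},{"dx": 0,"dy": 0,"dz": 0,"rx": 0,"ry": 0,"rz": 0,"claw": 255},{"dx": 0,"dy": 0,"dz": 0,"rx": 0,"ry": 0,"rz": 0,"claw": 30},{"dx": 0,"dy": 0,"dz": 0,"rx": 0,"ry": 0,"rz": 0,"claw": 30},{"dx": 0,"dy": 0,"dz": 0,"rx": 0,"ry": 0,"rz": 0,"claw": 30},{"dx": 0,"dy": 0,"dz": 0,"rx": 0,"ry": 0,"rz": 0,"claw": 30},{"dx": 0,"dy": 0,"dz": 0,"rx": 0,"ry": 0,"rz": 0,"claw": 30},{"dx": 0,"dy": 0,"dz": 0,"rx": 0,"ry": 0,"rz": 0,"claw": 30},{"dx": 0,"dy": 0,"dz": 0,"rx": 0,"ry": 0,"rz": 0,"claw": 30}])

```text
clock: 28.15
tcp_pos: [0.6405, 0.1749, 0.227]
tcp_rot: [[0.622, 0.783, -0.0], [0.783, -0.622, -0.0], [-0.0, 0.0, -1.0]]
contact_force: [-1.1, 0.7, -0.5]
opening: 0.877
finger_force: 0.0
```

move_arm(series=[{"dx": -0.3,"dy": 0,"dz": -0.3,"rx": 0,"ry": 0,"rz": 0,"claw": 30},{"dx": -0.4,"dy": 0,"dz": -0.5,"rx": 0,"ry": 0,"rz": 0,"claw": 20},{"dx": -0.4,"dy": 0,"dz": -0.5,"rx": 0,"ry": 0,"rz": 0,"claw": 20},{"dx": -0.3,"dy": 0,"dz": -0.5,"rx": 0,"ry": 0,"rz": 0,"claw": 20},{"dx": -0.1,"dy": 0,"dz": -0.2,"rx": 0,"ry": 0,"rz": 0,"claw": 20},{"dx": 0,"dy": 0,"dz": 0,"rx": 0,"ry": 0,"rz": 0,"claw": 20},{"dx": 0,"dy": 0,"dz": 0,"rx": 0,"ry": 0,"rz": 0,"claw": 20},{"dx": 0,"dy": 0,"dz": 0,"rx": 0,"ry": 0,"rz": 0,"claw": 20},{"dx": 0,"dy": 0,"dz": 0,"rx": 0,"ry": 0,"rz": 0,"claw": 20},{"dx": 0,"dy": 0,"dz": 0,"rx": 0,"ry": 0,"rz": 0,"claw": 20}])

```text
clock: 28.98
tcp_pos: [0.6033, 0.1284, 0.3061]
tcp_rot: [[0.621, 0.783, -0.001], [0.783, -0.622, -0.001], [-0.001, -0.0, -1.0]]
contact_force: [0.5, -0.7, -1.0]
opening: 0.922
finger_force: 0.0
```

```bash
cat > pc.py <<'E'
from h import *
import sys
def pc(fn,c,zt,rect=.065):
    P=np.load('pics/'+fn+'.npz')['P'];pix=np.load('pics/'+fn+'.npz')['pix']
    Q=cloud(P,zt+.005,zt+.011,c,.03);print('cover',circ(Q) if len(Q) else 0,Q[:,:2].mean(0) if len(Q) else 0)
    X=P.reshape(-1,3);m=(abs(X[:,2]-zt)<.004)&(np.hypot(X[:,0]-c[0],X[:,1]-c[1])<rect)&(pix.reshape(-1,3).max(1)<60)
    print('plate',m.sum(),cv2.minAreaRect(X[m][:,:2].astype(np.float32)))
E
python3 - <<'E'
from pc import *
save('wrist','w9');pc('w9',(.6405,.175),.026)
plan([.6405,.1749,.217],-38.6,1)
E
```

```text
cover [6.403e-01 1.749e-01 2.200e-02 3.400e-02 2.307e+03] [0.64054897 0.17530587]
plate 6088 ((0.6405405402183533, 0.17468968033790588), (0.09551936388015747, 0.06126411259174347), 51.30317306518555)
p [0.6032 0.1282 0.3063] yaw -38.44 tilt [-0.0009 -0.0007] F [-0.4  0.4  0.1] t 29.03 j [-0.78, 0.62, 0.72, 1.74, -0.48, 0.97, -0.54]
rz 0.04
[[1.5, 0.01, 2.23]]
```

View pics/w9.png

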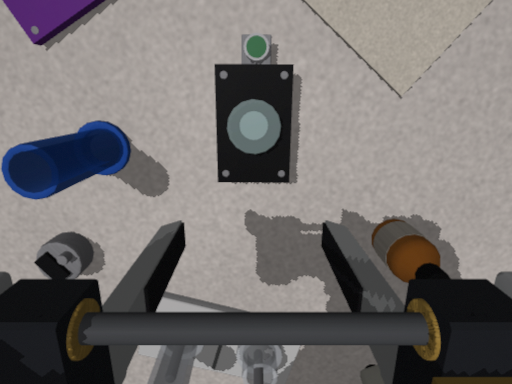

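Cover sits centrally on the well (254,126), within 0.5 mm. Now take the plate by its long sides.

move_arm(series=[{"dx": 0.3,"dy": 0,"dz": 0,"rx": 0,"ry": 0,"rz": 0.04,"claw": 20},{"dx": 0.4,"dy": 0,"dz": 0.1,"rx": 0,"ry": 0,"rz": 0,"claw": 20},{"dx": 0.4,"dy": 0.01,"dz": 0.2,"rx": 0,"ry": 0,"rz": 0,"claw": 20},{"dx": 0.3,"dy": 0,"dz": 0.4,"rx": 0,"ry": 0,"rz": 0,"claw": 20},{"dx": 0.1,"dy": 0,"dz": 0.4,"rx": 0,"ry": 0,"rz": 0,"claw": 20},{"dx": 0,"dy": 0,"dz": 0.3,"rx": 0,"ry": 0,"rz": 0,"claw": 20},{"dx": 0,"dy": 0,"dz": 0.1,"rx": 0,"ry": 0,"rz": 0,"claw": 20},{"dx": 0,"dy": 0,"dz": 0,"rx": 0,"ry": 0,"rz": 0,"claw": 20},{"dx": 0,"dy": 0,"dz": 0,"rx": 0,"ry": 0,"rz": 0,"claw": 20},{"dx": 0,"dy": 0,"dz": 0,"rx": 0,"ry": 0,"rz": 0,"claw": 20}])

```text
clock: 29.87
tcp_pos: [0.6411, 0.1741, 0.248]
tcp_rot: [[0.625, 0.781, 0.001], [0.781, -0.625, 0.0], [0.001, 0.001, -1.0]]
contact_force: [-0.3, 0.3, -0.2]
opening: 0.919
finger_force: 0.0
```

```bash
python3 - <<'E'
from h import *
plan([.6405,.1748,.217],-38.6,1)
E
```

```text
p [0.6411 0.1741 0.248 ] yaw -38.68 tilt [0.0009 0.0002] F [-0.3  0.3 -0.2] t 29.87 j [-0.76, 0.76, 0.66, 1.64, -0.55, 0.94, -0.57]
rz -0.02
[[0.0, -0.02, 0.77]]
```

move_arm(series=[{"dx": 0,"dy": -0.02,"dz": 0.1,"rx": 0,"ry": 0,"rz": 0,"claw": 20},{"dx": 0,"dy": 0,"dz": 0.2,"rx": 0,"ry": 0,"rz": 0,"claw": 20},{"dx": 0,"dy": 0,"dz": 0.2,"rx": 0,"ry": 0,"rz": 0,"claw": 20},{"dx": 0,"dy": 0,"dz": 0.2,"rx": 0,"ry": 0,"rz": 0,"claw": 20},{"dx": 0,"dy": 0,"dz": 0.07,"rx": 0,"ry": 0,"rz": 0,"claw": 20},{"dx": 0,"dy": 0,"dz": 0,"rx": 0,"ry": 0,"rz": 0,"claw": 20},{"dx": 0,"dy": 0,"dz": 0,"rx": 0,"ry": 0,"rz": 0,"claw": 20},{"dx": 0,"dy": 0,"dz": 0,"rx": 0,"ry": 0,"rz": 0,"claw": 20},{"dx": 0,"dy": 0,"dz": 0,"rx": 0,"ry": 0,"rz": 0,"claw": 20},{"dx": 0,"dy": 0,"dz": 0,"rx": 0,"ry": 0,"rz": 0,"claw": 20}])

```text
clock: 30.7
tcp_pos: [0.6404, 0.1751, 0.2166]
tcp_rot: [[0.624, 0.781, 0.0], [0.781, -0.624, 0.0], [0.0, 0.0, -1.0]]
contact_force: [0.4, 0.3, 0.2]
opening: 0.924
finger_force: 0.0
```

```bash
python3 - <<'E'
from h import *
plan([.6405,.1748,.217],-38.6,1)
E
```

```text
p [0.6404 0.1751 0.2166] yaw -38.64 tilt [0.0005 0.0001] F [0.4 0.3 0.2] t 30.7 j [-0.74, 0.8, 0.64, 1.65, -0.58, 0.89, -0.55]
rz -0.01
[-0.0, 0.01, -0.01]
```

move_arm(newtons=8, series=[{"dx": 0,"dy": 0,"dz": 0,"rx": 0,"ry": 0,"rz": 0,"claw": 60},{"dx": 0,"dy": 0,"dz": 0,"rx": 0,"ry": 0,"rz": 0,"claw": 70},{"dx": 0,"dy": 0,"dz": 0,"rx": 0,"ry": 0,"rz": 0,"claw": 75},{"dx": 0,"dy": 0,"dz": 0,"rx": 0,"ry": 0,"rz": 0,"claw": 80},{"dx": 0,"dy": 0,"dz": 0,"rx": 0,"ry": 0,"rz": 0,"claw": 85},{"dx": 0,"dy": 0,"dz": 0,"rx": 0,"ry": 0,"rz": 0,"claw": 90},{"dx": 0,"dy": 0,"dz": 0,"rx": 0,"ry": 0,"rz": 0,"claw": 100},{"dx": 0,"dy": 0,"dz": 0,"rx": 0,"ry": 0,"rz": 0,"claw": 120},{"dx": 0,"dy": 0,"dz": 0,"rx": 0,"ry": 0,"rz": 0,"claw": 255},{"dx": 0,"dy": 0,"dz": 0,"rx": 0,"ry": 0,"rz": 0,"claw": 255}])

```text
clock: 31.53
tcp_pos: [0.6403, 0.1751, 0.2163]
tcp_rot: [[0.624, 0.781, 0.0], [0.781, -0.624, -0.0], [-0.0, 0.0, -1.0]]
contact_force: [0.6, -0.7, 0.7]
opening: 0.66
finger_force: 8.0
```

move_arm(newtons=25, series=[{"dx": 0,"dy": 0,"dz": 0,"rx": 0,"ry": 0,"rz": 0,"claw": 255},{"dx": 0,"dy": 0,"dz": 0,"rx": 0,"ry": 0,"rz": 0,"claw": 255},{"dx": 0,"dy": 0,"dz": 0,"rx": 0,"ry": 0,"rz": 0,"claw": 255},{"dx": 0,"dy": 0,"dz": 0,"rx": 0,"ry": 0,"rz": 0,"claw": 255},{"dx": 0,"dy": 0,"dz": -0.05,"rx": 0,"ry": 0,"rz": 0,"claw": 255},{"dx": 0,"dy": 0,"dz": -0.05,"rx": 0,"ry": 0,"rz": 0,"claw": 255},{"dx": 0,"dy": 0,"dz": -0.1,"rx": 0,"ry": 0,"rz": 0,"claw": 255},{"dx": 0,"dy": 0,"dz": -0.1,"rx": 0,"ry": 0,"rz": 0,"claw": 255},{"dx": 0,"dy": 0,"dz": -0.1,"rx": 0,"ry": 0,"rz": 0,"claw": 255},{"dx": 0,"dy": 0,"dz": -0.1,"rx": 0,"ry": 0,"rz": 0,"claw": 255}])

```text
clock: 32.37
tcp_pos: [0.6404, 0.175, 0.2368]
tcp_rot: [[0.624, 0.781, 0.0], [0.781, -0.624, -0.0], [0.0, 0.0, -1.0]]
contact_force: [-0.0, 1.3, -1.9]
opening: 0.653
finger_force: 25.0
```

```bash
python3 - <<'E'
from pc import *
s,P,pix,K,cw=save('wrist','w10')
d=np.load('pics/w2.npz')['P']
w=np.load('pics/w0.npz')
# window/deck from the first top view and side view
t=np.load('pics/top0.npz');P=t['P'];X=P.reshape(-1,3);pix=t['pix'].reshape(-1,3)
m=(abs(X[:,2]-.075)<.004)&(np.hypot(X[:,0]-.616,X[:,1]+.192)<.11)&(pix.max(1)<75)
print(m.sum(),cv2.minAreaRect(X[m][:,:2].astype(np.float32)))
plan([.58,-.1,.33],-15,20)
E
```

```text
1655 ((0.6188584566116333, -0.1936386078596115), (0.12464550882577896, 0.14201860129833221), 75.42029571533203)
p [0.6406 0.1751 0.2376] yaw -38.64 tilt [0.0011 0.0003] F [ 0.8 -0.2 -1.1] t 32.42 j [-0.76, 0.77, 0.65, 1.64, -0.56, 0.92, -0.57]
rz -0.26
[[-0.32, 0.16, -0.12], [-0.32, 0.15, -0.12], [-0.32, 0.14, -0.12], [-0.32, 0.14, -0.12], [-0.33, 0.13, -0.12], [-0.33, 0.12, -0.12], [-0.33, 0.12, -0.12], [-0.33, 0.11, -0.12], [-0.34, 0.1, -0.12], [-0.34, 0.09, -0.12], [-0.34, 0.09, -0.12], [-0.34, 0.08, -0.12], [-0.34, 0.07, -0.12], [-0.35, 0.07, -0.12], [-0.35, 0.06, -0.12], [-0.35, 0.05, -0.12], [-0.35, 0.04, -0.12], [-0.35, 0.04, -0.12], [-0.35, 0.03, -0.12], [-0.35, 0.02, -0.12]]
```

View pics/w10.png

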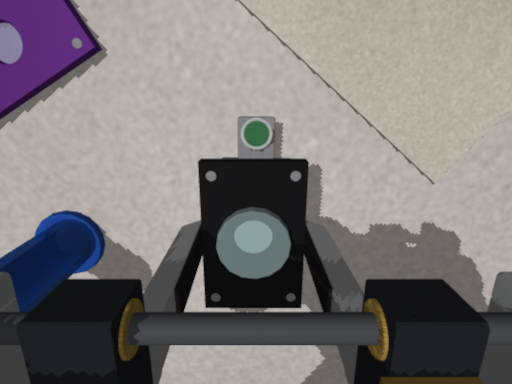

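Plate gripped and lifted, cover still central (253,243). Turn to the deck's heading while lifting, gently.

move_arm(series=[{"dx": 0,"dy": 0,"dz": -0.1,"rx": 0,"ry": 0,"rz": -0.15,"claw": 255},{"dx": 0,"dy": 0,"dz": -0.2,"rx": 0,"ry": 0,"rz": -0.4,"claw": 255},{"dx": 0,"dy": 0,"dz": -0.3,"rx": 0,"ry": 0,"rz": -0.6,"claw": 255},{"dx": 0,"dy": 0,"dz": -0.4,"rx": 0,"ry": 0,"rz": -0.7,"claw": 255},{"dx": 0,"dy": 0,"dz": -0.4,"rx": 0,"ry": 0,"rz": -0.7,"claw": 255},{"dx": 0,"dy": 0,"dz": -0.4,"rx": 0,"ry": 0,"rz": -0.7,"claw": 255},{"dx": 0,"dy": 0,"dz": -0.4,"rx": 0,"ry": 0,"rz": -0.7,"claw": 255},{"dx": 0,"dy": 0,"dz": -0.3,"rx": 0,"ry": 0,"rz": -0.6,"claw": 255},{"dx": 0,"dy": 0,"dz": -0.2,"rx": 0,"ry": 0,"rz": -0.4,"claw": 255},{"dx": 0,"dy": 0,"dz": -0.1,"rx": 0,"ry": 0,"rz": -0.2,"claw": 255}])

```text
clock: 33.25
tcp_pos: [0.6405, 0.1749, 0.3498]
tcp_rot: [[0.257, 0.966, 0.001], [0.966, -0.257, 0.001], [0.001, 0.001, -1.0]]
contact_force: [0.5, -0.1, -2.3]
opening: 0.655
finger_force: 25.0
```

move_arm(series=[{"dx": -0.1,"dy": 0.02,"dz": 0,"rx": 0,"ry": 0,"rz": 0,"claw": 255},{"dx": -0.2,"dy": 0.03,"dz": 0,"rx": 0,"ry": 0,"rz": 0,"claw": 255},{"dx": -0.3,"dy": 0.05,"dz": 0,"rx": 0,"ry": 0,"rz": 0,"claw": 255},{"dx": -0.4,"dy": 0.06,"dz": 0,"rx": 0,"ry": 0,"rz": 0,"claw": 255},{"dx": -0.5,"dy": 0.08,"dz": 0,"rx": 0,"ry": 0,"rz": 0,"claw": 255},{"dx": -0.5,"dy": 0.08,"dz": 0,"rx": 0,"ry": 0,"rz": 0,"claw": 255},{"dx": -0.5,"dy": 0.08,"dz": 0,"rx": 0,"ry": 0,"rz": 0,"claw": 255},{"dx": -0.5,"dy": 0.08,"dz": 0,"rx": 0,"ry": 0,"rz": 0,"claw": 255},{"dx": -0.5,"dy": 0.08,"dz": 0,"rx": 0,"ry": 0,"rz": 0,"claw": 255},{"dx": -0.5,"dy": 0.08,"dz": 0,"rx": 0,"ry": 0,"rz": 0,"claw": 255}])

```text
clock: 34.08
tcp_pos: [0.6228, 0.0111, 0.3479]
tcp_rot: [[0.261, 0.965, -0.001], [0.965, -0.261, -0.001], [-0.001, -0.0, -1.0]]
contact_force: [0.4, -0.6, -1.9]
opening: 0.656
finger_force: 25.0
```

move_arm(series=[{"dx": -0.5,"dy": 0.08,"dz": 0,"rx": 0,"ry": 0,"rz": 0,"claw": 255},{"dx": -0.5,"dy": 0.08,"dz": 0,"rx": 0,"ry": 0,"rz": 0,"claw": 255},{"dx": -0.5,"dy": 0.08,"dz": 0,"rx": 0,"ry": 0,"rz": 0,"claw": 255},{"dx": -0.5,"dy": 0.08,"dz": 0,"rx": 0,"ry": 0,"rz": 0,"claw": 255},{"dx": -0.5,"dy": 0.08,"dz": 0,"rx": 0,"ry": 0,"rz": 0,"claw": 255},{"dx": -0.5,"dy": 0.08,"dz": 0,"rx": 0,"ry": 0,"rz": 0,"claw": 255},{"dx": -0.5,"dy": 0.08,"dz": 0,"rx": 0,"ry": 0,"rz": 0,"claw": 255},{"dx": -0.5,"dy": 0.08,"dz": 0,"rx": 0,"ry": 0,"rz": 0,"claw": 255},{"dx": -0.5,"dy": 0.08,"dz": 0,"rx": 0,"ry": 0,"rz": 0,"claw": 255},{"dx": -0.5,"dy": 0.08,"dz": 0,"rx": 0,"ry": 0,"rz": 0,"claw": 255}])

```text
clock: 34.92
tcp_pos: [0.6013, -0.1901, 0.348]
tcp_rot: [[0.261, 0.965, -0.001], [0.965, -0.261, -0.0], [-0.0, -0.001, -1.0]]
contact_force: [0.8, 0.3, -2.6]
opening: 0.658
finger_force: 25.0
```

move_arm(series=[{"dx": -0.5,"dy": 0.08,"dz": 0,"rx": 0,"ry": 0,"rz": 0,"claw": 255},{"dx": -0.5,"dy": 0.08,"dz": 0,"rx": 0,"ry": 0,"rz": 0,"claw": 255},{"dx": -0.5,"dy": 0.08,"dz": 0,"rx": 0,"ry": 0,"rz": 0,"claw": 255},{"dx": -0.4,"dy": 0.06,"dz": 0,"rx": 0,"ry": 0,"rz": 0,"claw": 255},{"dx": -0.3,"dy": 0.05,"dz": 0,"rx": 0,"ry": 0,"rz": 0,"claw": 255},{"dx": -0.2,"dy": 0.03,"dz": 0,"rx": 0,"ry": 0,"rz": 0,"claw": 255},{"dx": -0.1,"dy": 0.02,"dz": 0,"rx": 0,"ry": 0,"rz": 0,"claw": 255},{"dx": 0,"dy": 0,"dz": 0,"rx": 0,"ry": 0,"rz": 0,"claw": 255},{"dx": 0,"dy": 0,"dz": 0,"rx": 0,"ry": 0,"rz": 0,"claw": 255},{"dx": 0,"dy": 0,"dz": 0,"rx": 0,"ry": 0,"rz": 0,"claw": 255}])

```text
clock: 35.75
tcp_pos: [0.5924, -0.2873, 0.3482]
tcp_rot: [[0.258, 0.966, -0.0], [0.966, -0.258, 0.0], [0.0, -0.0, -1.0]]
contact_force: [0.3, 0.3, -2.8]
opening: 0.662
finger_force: 25.0
```

```bash
python3 - <<'E'
from h import *
save('wrist','w11'); plan([.617,-.193,.30],-15,1)
E
```

```text
p [ 0.5924 -0.2873  0.3483] yaw -14.96 tilt [0.0001 0.0003] F [ 1.  -0.6 -2.3] t 35.8 j [-0.05, 0.62, 0.67, 1.59, -0.42, 1.08, 0.47]
rz 0.01
[2.44, -0.02, 1.21]
```

View pics/w11.png

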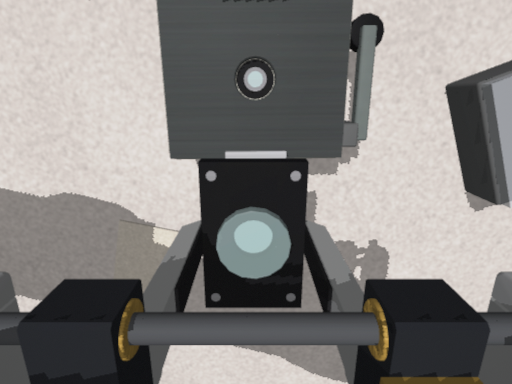

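Window at (255,79), near stop at (256,155); plate and cover unchanged in the hand.

```bash
python3 - <<'E'
from h import *
d=np.load('pics/w11.npz');P=d['P'];pix=d['pix'].astype(int);K=d['K'];cw=d['cw']
def ray(u,v,z):
    r=cw[:3,:3]@[(u-K[0,2])/K[0,0],(v-K[1,2])/K[1,1],1];return cw[:3,3]+r*(z-cw[2,3])/r[2]
g=pix[50:110,225:285].max(-1)
for nm,th in (('bright',(g>140)),('dark',(g<35))):
    c=max(cv2.findContours(th.astype(np.uint8),cv2.RETR_EXTERNAL,cv2.CHAIN_APPROX_NONE)[0],key=cv2.contourArea)
    (u,v),ab,_=cv2.fitEllipse(c);print(nm,u+225,v+50,ab,ray(u+225,v+50,.075))
# deck
X=P.reshape(-1,3);m=(abs(X[:,2]-.075)<.0025)&(np.hypot(X[:,0]-.617,X[:,1]+.193)<.12)
Q=X[m];print(np.median(Q[:,2]),len(Q))
img=np.zeros((384,512),np.uint8);img[m.reshape(384,512)]=255
# side edges of deck: left/right columns per row, and stop bar
L=[];R=[]
for v in range(10,145,3):
    us=np.where(img[v])[0]
    if len(us)>20: L.append(P[v,us[0]+1]);R.append(P[v,us[-1]-1] )
for E in (L,R):
    E=np.array(E,np.float32);vx,vy,x0,y0=cv2.fitLine(E[:,:2],cv2.DIST_HUBER,0,.01,.01).ravel();print('edge dir',np.degrees(np.arctan2(vy,vx)),x0,y0)
S=cloud(P,.0785,.084,(.60,-.25),.06);print('stop',cv2.minAreaRect(S[:,:2].astype(np.float32)),len(S))
S=cloud(P,.0785,.084,(.631,-.139),.03);print('stop2',len(S) and cv2.minAreaRect(S[:,:2].astype(np.float32)),len(S))
# held plate/cover
C=P[243,253];print('cover',C)
b=(pix[:,:,1]>90)&(pix[:,:,1]>pix[:,:,0]+8)
b[:200]=0;b[285:]=0;b[:,:210]=0;b[:,300:]=0
c=max(cv2.findContours(b.astype(np.uint8),cv2.RETR_EXTERNAL,cv2.CHAIN_APPROX_NONE)[0],key=cv2.contourArea)
(u,v),ab,_=cv2.fitEllipse(c);print('cover',u,v,ab,ray(u,v,C[2]))
E
```

```text
bright 254.82676696777344 78.66702461242676 (20.65509605407715, 22.779338836669922) [ 0.61855159 -0.19460529  0.075     ]
dark 247.66555404663086 62.58059310913086 (1.7204020023345947, 6.801315784454346) [ 0.61624815 -0.18199986  0.075     ]
0.07500011053578262 27160
edge dir 75.50362 0.5508971 -0.17545633
edge dir 0.0 0.0 0.0
stop ((0.6034177541732788, -0.250316321849823), (0.005544211249798536, 0.04953970015048981), 75.27439880371094) 430
stop2 0 0
cover [ 0.59264252 -0.28585889  0.16572471]
cover 252.80300903320312 243.12559509277344 (69.4250717163086, 73.3345947265625) [ 0.59251184 -0.28590651  0.16572471]
```

move_arm(series=[{"dx": 0.1,"dy": 0.03,"dz": 0,"rx": 0,"ry": 0,"rz": -0.08,"claw": 255},{"dx": 0.2,"dy": 0,"dz": 0,"rx": 0,"ry": 0,"rz": 0,"claw": 255},{"dx": 0.3,"dy": 0,"dz": 0,"rx": 0,"ry": 0,"rz": 0,"claw": 255},{"dx": 0.4,"dy": 0,"dz": 0,"rx": 0,"ry": 0,"rz": 0,"claw": 255},{"dx": 0.4,"dy": 0,"dz": 0,"rx": 0,"ry": 0,"rz": 0,"claw": 255},{"dx": 0.4,"dy": 0,"dz": 0,"rx": 0,"ry": 0,"rz": 0,"claw": 255},{"dx": 0.3,"dy": 0,"dz": 0,"rx": 0,"ry": 0,"rz": 0,"claw": 255},{"dx": 0.2,"dy": 0,"dz": 0,"rx": 0,"ry": 0,"rz": 0,"claw": 255},{"dx": 0.1,"dy": 0,"dz": 0,"rx": 0,"ry": 0,"rz": 0,"claw": 255},{"dx": 0,"dy": 0,"dz": 0,"rx": 0,"ry": 0,"rz": 0,"claw": 255}])

```text
clock: 36.63
tcp_pos: [0.6179, -0.1947, 0.3483]
tcp_rot: [[0.252, 0.968, 0.0], [0.968, -0.252, 0.0], [0.0, 0.0, -1.0]]
contact_force: [-0.1, -1.0, -2.1]
opening: 0.653
finger_force: 25.0
```

move_arm(series=[{"dx": 0,"dy": 0,"dz": 0.1,"rx": 0,"ry": 0,"rz": 0,"claw": 255},{"dx": 0,"dy": 0,"dz": 0.2,"rx": 0,"ry": 0,"rz": 0,"claw": 255},{"dx": 0,"dy": 0,"dz": 0.2,"rx": 0,"ry": 0,"rz": 0,"claw": 255},{"dx": 0,"dy": 0,"dz": 0.2,"rx": 0,"ry": 0,"rz": 0,"claw": 255},{"dx": 0,"dy": 0,"dz": 0.2,"rx": 0,"ry": 0,"rz": 0,"claw": 255},{"dx": 0,"dy": 0,"dz": 0.2,"rx": 0,"ry": 0,"rz": 0,"claw": 255},{"dx": 0,"dy": 0,"dz": 0.1,"rx": 0,"ry": 0,"rz": 0,"claw": 255},{"dx": 0,"dy": 0,"dz": 0,"rx": 0,"ry": 0,"rz": 0,"claw": 255},{"dx": 0,"dy": 0,"dz": 0,"rx": 0,"ry": 0,"rz": 0,"claw": 255},{"dx": 0,"dy": 0,"dz": 0,"rx": 0,"ry": 0,"rz": 0,"claw": 255}])

```text
clock: 37.47
tcp_pos: [0.6177, -0.1958, 0.3007]
tcp_rot: [[0.253, 0.967, 0.001], [0.967, -0.253, -0.0], [-0.0, 0.001, -1.0]]
contact_force: [-0.3, 0.9, -2.6]
opening: 0.654
finger_force: 25.0
```

```bash
python3 - <<'E'
from h import *
plan([.6183,-.1944,.2758],-14.6,1)
E
```

```text
p [ 0.6177 -0.1958  0.3007] yaw -14.67 tilt [ 0.0005 -0.0003] F [-0.3  0.9 -2.6] t 37.47 j [-0.18, 0.65, 0.64, 1.66, -0.45, 0.99, 0.35]
rz -0.02
[[0.04, 0.01, 0.62]]
```

move_arm(series=[{"dx": 0.04,"dy": 0.01,"dz": 0.05,"rx": 0,"ry": 0,"rz": -0.02,"claw": 255},{"dx": 0,"dy": 0,"dz": 0.1,"rx": 0,"ry": 0,"rz": 0,"claw": 255},{"dx": 0,"dy": 0,"dz": 0.15,"rx": 0,"ry": 0,"rz": 0,"claw": 255},{"dx": 0,"dy": 0,"dz": 0.12,"rx": 0,"ry": 0,"rz": 0,"claw": 255},{"dx": 0,"dy": 0,"dz": 0.08,"rx": 0,"ry": 0,"rz": 0,"claw": 255},{"dx": 0,"dy": 0,"dz": 0.05,"rx": 0,"ry": 0,"rz": 0,"claw": 255},{"dx": 0,"dy": 0,"dz": 0.03,"rx": 0,"ry": 0,"rz": 0,"claw": 255},{"dx": 0,"dy": 0,"dz": 0,"rx": 0,"ry": 0,"rz": 0,"claw": 255},{"dx": 0,"dy": 0,"dz": 0,"rx": 0,"ry": 0,"rz": 0,"claw": 255},{"dx": 0,"dy": 0,"dz": 0,"rx": 0,"ry": 0,"rz": 0,"claw": 255}])

```text
clock: 38.3
tcp_pos: [0.6184, -0.1943, 0.2773]
tcp_rot: [[0.252, 0.968, 0.0], [0.968, -0.252, -0.0], [-0.0, 0.0, -1.0]]
contact_force: [-0.1, 0.7, -2.5]
opening: 0.654
finger_force: 25.0
```

move_arm(series=[{"dx": 0,"dy": 0,"dz": 0.02,"rx": 0,"ry": 0,"rz": 0,"claw": 255},{"dx": 0,"dy": 0,"dz": 0,"rx": 0,"ry": 0,"rz": 0,"claw": 255},{"dx": 0,"dy": 0,"dz": 0,"rx": 0,"ry": 0,"rz": 0,"claw": 255},{"dx": 0,"dy": 0,"dz": 0,"rx": 0,"ry": 0,"rz": 0,"claw": 255},{"dx": 0,"dy": 0,"dz": 0,"rx": 0,"ry": 0,"rz": 0,"claw": 255},{"dx": 0,"dy": 0,"dz": 0,"rx": 0,"ry": 0,"rz": 0,"claw": 255},{"dx": 0,"dy": 0,"dz": 0,"rx": 0,"ry": 0,"rz": 0,"claw": 255},{"dx": 0,"dy": 0,"dz": 0,"rx": 0,"ry": 0,"rz": 0,"claw": 255},{"dx": 0,"dy": 0,"dz": 0,"rx": 0,"ry": 0,"rz": 0,"claw": 255},{"dx": 0,"dy": 0,"dz": 0,"rx": 0,"ry": 0,"rz": 0,"claw": 255}])

```text
clock: 39.13
tcp_pos: [0.6184, -0.1943, 0.2763]
tcp_rot: [[0.252, 0.968, -0.0], [0.968, -0.252, -0.0], [-0.0, 0.0, -1.0]]
contact_force: [-0.1, -0.2, -2.1]
opening: 0.653
finger_force: 25.0
```

move_arm(series=[{"dx": 0,"dy": 0,"dz": 0.01,"rx": 0,"ry": 0,"rz": 0,"claw": 255},{"dx": 0,"dy": 0,"dz": 0.01,"rx": 0,"ry": 0,"rz": 0,"claw": 255},{"dx": 0,"dy": 0,"dz": 0.01,"rx": 0,"ry": 0,"rz": 0,"claw": 255},{"dx": 0,"dy": 0,"dz": 0,"rx": 0,"ry": 0,"rz": 0,"claw": 255},{"dx": 0,"dy": 0,"dz": 0,"rx": 0,"ry": 0,"rz": 0,"claw": 255},{"dx": 0,"dy": 0,"dz": 0,"rx": 0,"ry": 0,"rz": 0,"claw": 255},{"dx": 0,"dy": 0,"dz": 0,"rx": 0,"ry": 0,"rz": 0,"claw": 255},{"dx": 0,"dy": 0,"dz": 0,"rx": 0,"ry": 0,"rz": 0,"claw": 255},{"dx": 0,"dy": 0,"dz": 0,"rx": 0,"ry": 0,"rz": 0,"claw": 255},{"dx": 0,"dy": 0,"dz": 0,"rx": 0,"ry": 0,"rz": 0,"claw": 255}])

```text
clock: 39.97
tcp_pos: [0.6184, -0.1943, 0.2753]
tcp_rot: [[0.252, 0.968, 0.0], [0.968, -0.252, -0.0], [-0.0, 0.0, -1.0]]
contact_force: [-3.0, 1.4, 5.8]
opening: 0.657
finger_force: 25.0
```

Touching down (force +8 N relative). Release gently and rise.

move_arm(newtons=5, series=[{"dx": 0,"dy": 0,"dz": 0,"rx": 0,"ry": 0,"rz": 0,"claw": 255},{"dx": 0,"dy": 0,"dz": 0,"rx": 0,"ry": 0,"rz": 0,"claw": 255},{"dx": 0,"dy": 0,"dz": 0,"rx": 0,"ry": 0,"rz": 0,"claw": 255},{"dx": 0,"dy": 0,"dz": 0,"rx": 0,"ry": 0,"rz": 0,"claw": 80},{"dx": 0,"dy": 0,"dz": 0,"rx": 0,"ry": 0,"rz": 0,"claw": 70},{"dx": 0,"dy": 0,"dz": 0,"rx": 0,"ry": 0,"rz": 0,"claw": 60},{"dx": 0,"dy": 0,"dz": 0,"rx": 0,"ry": 0,"rz": 0,"claw": 50},{"dx": 0,"dy": 0,"dz": 0,"rx": 0,"ry": 0,"rz": 0,"claw": 40},{"dx": 0,"dy": 0,"dz": 0,"rx": 0,"ry": 0,"rz": 0,"claw": 30},{"dx": 0,"dy": 0,"dz": 0,"rx": 0,"ry": 0,"rz": 0,"claw": 30}])

```text
clock: 40.8
tcp_pos: [0.6184, -0.1943, 0.2751]
tcp_rot: [[0.252, 0.968, -0.0], [0.968, -0.252, -0.0], [-0.0, 0.0, -1.0]]
contact_force: [-0.2, 0.8, 0.4]
opening: 0.883
finger_force: 0.0
```

move_arm(series=[{"dx": 0,"dy": 0,"dz": -0.1,"rx": 0,"ry": 0,"rz": 0,"claw": 30},{"dx": 0,"dy": 0,"dz": -0.3,"rx": 0,"ry": 0,"rz": 0,"claw": 30},{"dx": 0,"dy": 0,"dz": -0.6,"rx": 0,"ry": 0,"rz": 0,"claw": 30},{"dx": -0.2,"dy": 0,"dz": -0.8,"rx": 0,"ry": 0,"rz": 0,"claw": 30},{"dx": -0.5,"dy": 0,"dz": -0.8,"rx": 0,"ry": 0,"rz": 0,"claw": 30},{"dx": -0.7,"dy": 0,"dz": -0.4,"rx": 0,"ry": 0,"rz": 0,"claw": 30},{"dx": -0.7,"dy": 0,"dz": 0,"rx": 0,"ry": 0,"rz": 0,"claw": 30},{"dx": -0.3,"dy": 0,"dz": 0,"rx": 0,"ry": 0,"rz": 0,"claw": 30},{"dx": 0,"dy": 0,"dz": 0,"rx": 0,"ry": 0,"rz": 0,"claw": 30},{"dx": 0,"dy": 0,"dz": 0,"rx": 0,"ry": 0,"rz": 0,"claw": 30}])

```text
clock: 41.63
tcp_pos: [0.5941, -0.2872, 0.3953]
tcp_rot: [[0.253, 0.968, -0.0], [0.968, -0.253, 0.0], [0.0, -0.0, -1.0]]
contact_force: [0.8, 0.0, -0.2]
opening: 0.882
finger_force: 0.0
```

```bash
python3 - <<'E'
from pc import *
s,*_=save('wrist','w12');pc('w12',(.6183,-.1944),.085)
print('p',np.round(s['tcp_pos'],3))
s,P,*_=save('top','top1');Q=cloud(P,.1,.12,(.442,.048),.03);print('tower',circ(Q));Q=cloud(P,.02,.035,(.439,.384),.03);print('knob',circ(Q))
a=cv2.imread('pics/w12.png');b=cv2.imread('pics/top1.png')[125:250,120:400]
cv2.imwrite('pics/end.png',cv2.hconcat([cv2.resize(a,(360,270)),cv2.resize(cv2.convertScaleAbs(b,alpha=1.6),None,fx=270/125*.7,fy=270/125)]))
E
```

```text
cover [ 6.179e-01 -1.943e-01  2.190e-02  9.300e-02  2.073e+03] [ 0.61799712 -0.19394385]
plate 5623 ((0.6178929805755615, -0.19393976032733917), (0.0953037440776825, 0.06214291602373123), 75.40019226074219)
p [ 0.594 -0.287  0.395]
tower [4.421e-01 4.850e-02 1.760e-02 1.116e-01 5.900e+01]
knob [4.375e-01 3.845e-01 5.800e-03 2.730e-02 2.000e+01]
```

View pics/end.png

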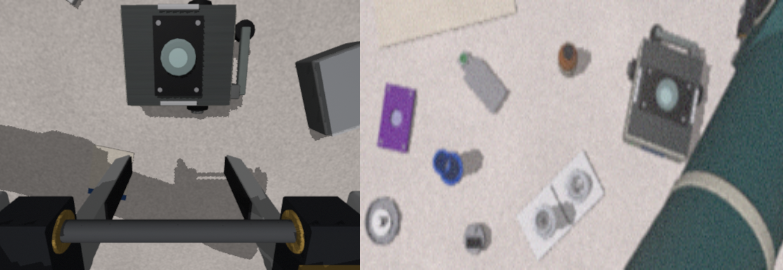

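The plate lies between the stops with the cover centred over the window (178,57), the lid is in the dish, the tower stands on the peg, and the bystanders are where they were.

```bash
python3 -c "
from cell import robot
print(robot.close_job())"
```

```text
the job is handed in; nothing more can be done
None
```

The job is done and handed in at about 42 s of the 104 s allowed: lid knob-up in the dish, tall tube over the free peg, covered plate flat between the stops with its well over the window, and the bystanders untouched.

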